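# Fetch the porous disc and load cap from behind the moulds

## Robot

A 6-joint arm with a two-finger parallel gripper is mounted at the origin on the work surface. World frame = base frame: x ahead of the robot, y to its left, z up, the work surface at z = 0. Lengths are in m, angles in rad, forces in N, time in s.
With the tool pointing down it reaches from about 0.35 to 0.775 m from the base axis. Payload 7.3 kg.
Tool frame: the origin (TCP) lies between the finger pads; the fingertips stand 25 mm ahead of it and the grasp point (between the pads) lies 6 mm ahead of it; y points along the fingers, z is the direction in which the jaws open and shut, and the axes are right-handed (so a half turn about y gives the same grasp; the last joint's range is limited). The gripper opens to 92 mm and grips with 3 to 60 N. Pads are 19 mm wide; open, the fingers measure 130 mm over their backs; the gripper's body (75 mm by 190 mm) begins 47 mm behind the grasp point.
Start: joints at [-1.464, 0.342, 1.524, -0, 1.275, -0.146], TCP at [0.131, -0.508, 0.222] pointing down, gripper open.
Joint ranges: [-2.53, 2.53], [-0.77, 2.02], [0.04, 2.7], [-1, 4.14], [0.28, 2.66], [-3.11, 3.11]. Speed limits (rad/s): [2.57, 2.57, 3.14, 3.14, 3.14, 3.14].

## Interface

Orientations are given as [roll, pitch, yaw] about the fixed x, y, z axes, in that order (R = Rz(yaw) Ry(pitch) Rx(roll)).
In Python, from cell import sensors, read_camera, hand_in gives the robot as it stands. The module is installed in compiled form; this text tells all that it offers.
- The arm moves only by the tool send_rows, never from a script. Its argument "motion" is a list that holds one entry, the list of rows, each a list of 4 numbers: the shift along the tool's x, y, z in m, then the turn about the tool's y in degrees. In form: [[[tx, ty, tz, twist], ...]]. A call has 1 to 8 rows; each row is the pose to reach, as a shift and turn from the pose measured when the call began, along the tool's axes at that moment; what a row does not reach only later rows make up. A row lasts 1/10 s, in which the tool goes at most 50 mm and 8.59 degrees, less where a joint would pass 70% of its speed; a pose out of reach is approached as far as the arm can. A call with a gripper value outside its range is refused whole. "gripper" is the opening, from 0 (shut) to 1 (fully open), set as the call begins (left out, the last holds). The fingers move at their own pace and stop on an object; "grip_force" is the grip in N (left out, the last holds). Time passes only in rows, so rows that repeat a pose let the fingers close. It gives the time, the measured TCP pose, the force and the opening at its end, in the units of the state.
- sensors.observe(): the state, without advancing time (a new reading comes with each control period).
- read_camera(name): name is "scene" or "top"; returns a dict with "frame" (384x512x3 uint8, red, green, blue), "fx", "fy", "cx", "cy" (pixels), "distortion" ([k1, k2, p1, p2, k3] as OpenCV has them; the pictures are not rectified), "extrinsics" (4x4, takes a point from world to camera coordinates). Camera axes: x right, y up, looking along -z (the intrinsics and any distortion apply to the point x, -y, -z); pixel columns grow to the right and rows downward; lengths in m; the calibration is good to about 2 mm. A picture is of the moment at which its call begins. There is no depth.
- hand_in(): hands the job in, once; it reports no verdict.
The state is a dict: "time": time; "qpos": joint angles; "qvel": joint speeds; "joint_efforts": joint torques, N m; "tool_pos": TCP position; "tool_rot": TCP orientation; "contact_force": force on the tool from outside, world axes, zero at the start; "torque": the same for the moment, N m; "opening": finger opening in m.
Only numpy, scipy, OpenCV 4.12 (cv2) and the standard library are available. Lean on these libraries where they do the work, as an engineer would, in place of code of your own. Each camera call takes 0.05 s, during which the arm holds its last target.

## Task

Two tall moulds on the parts tray stand in the way of the porous disc and the load cap behind them: clear both moulds onto the rubber mat, standing upright, then set the porous disc centrally on the pedestal of the cell base and after it the load cap centrally on the disc. Then put each mould back upright on the tray where that mould itself stood at the start. Knock nothing over and leave the spanner and the brass weights where they are.

Things in the scene. Friction and masses are not known exactly. Their poses are not given: they have to be found in the camera images.
- round_mould_mid (a point): Round steel mould: an upright open-topped tube, outside diameter 56 mm, wall 5 mm, 100 mm tall, about 0.35 kg. The point is at its centre, 50 mm above its underside; z is its upright axis. Stands on the tray at the start, in the front row (robot's side), left or right by chance.
- square_mould_mid (a point): Square steel mould: an upright open-topped square tube, 50 x 50 mm outside, wall 4 mm, 100 mm tall, about 0.4 kg. The point is at its centre, 50 mm above its underside; z is its upright axis, x and y are square to its flat sides. The other thing in the tray's front row. The two moulds stand about 110 mm apart, centre to centre.
- porous_disc_mid (a point): Porous ceramic disc, off-white, diameter 50 mm, 12 mm thick, lying flat, about 0.05 kg. The point is at its centre, 6 mm above its underside. In the tray's back row, about 58 mm (centre to centre, in the tray's +x) behind a mould, so that only some 5 mm is free between them.
- load_cap_mid (a point): Aluminium load cap: a plain cylinder of diameter 50 mm and 32 mm tall, with a small dark stud on top (16 mm across, 4 mm high), about 0.17 kg. The point is at the centre of the cylinder, 16 mm above its underside. The other thing in the tray's back row, about 110 mm from the disc, centre to centre.
- tray: Fixed shallow grey plastic tray, 210 mm (its x) by 260 mm (its y), with a rim 14 mm high and 4 mm thick round it. Origin at the centre of its underside on the work surface; its floor lies 4 mm above that. Its x axis points from the front row to the back row (away from the robot, turned by the tray's yaw), its y axis along the rows. Front row at x = about -3 mm, back row at x = about +55 mm, both at y = about +55 and -55 mm.
- mat: Fixed flat black rubber mat, 170 mm (its x) by 220 mm (its y), 4 mm thick, the side area; left or right of the tray by chance. Origin at the centre of its underside on the work surface.
- pedestal_top (a point): Centre of the top face of the pedestal of the fixed cell base: a grey round plate of diameter 112 mm, 16 mm thick, with low dark tie-rod seats on it (22 mm above the work surface), and in its middle a steel pedestal of diameter 48 mm whose flat top is 45 mm above the work surface; on the side of the tray away from the mat.
- spanner: Bystander: a loose spanner 130 mm long, lying across the front of the tray (tray x = about -72 mm). Leave it.
- weights: Bystander: a stack of brass weights in one piece, diameter 64 mm, 43 mm tall, standing at the left, beyond the mat or cell base. Origin at the centre of its underside. Leave it.
Things that resemble listed ones, but are neither listed nor needed, are in the scene too. What is meant by the part that bears load_cap_mid is not turquoise, and is the larger of those in its own colour. Of the things that look like the part that bears porous_disc_mid, take the one that is farthest to the robot's left at the start.

How it is judged:
On the way, in this order (a step that is already met when the one before it is completed fails the run):
1. both moulds stand released and upright on the mat, their centres over it (x of round_mould_mid in the frame of mat between -0.085 and 0.085 m and y of round_mould_mid in the frame of mat between -0.11 and 0.11 m and z of round_mould_mid in the frame of mat between 0.044 and 0.064 m and angle between each of round_mould_mid, square_mould_mid's own z axis and vertical below 0.1 rad and contact force between the fingers and round_mould below 0.3 N and x of square_mould_mid in the frame of mat between -0.085 and 0.085 m and y of square_mould_mid in the frame of mat between -0.11 and 0.11 m and z of square_mould_mid in the frame of mat between 0.044 and 0.064 m and contact force between the fingers and square_mould below 0.3 N), for 0.2 s.
2. the porous disc lies flat and released on the pedestal, centred within 10 mm (z of porous_disc_mid in the frame of pedestal_top between 0.003 and 0.009 m and horizontal distance between porous_disc_mid and pedestal_top below 0.01 m and angle between porous_disc_mid's own z axis and vertical below 0.08 rad and contact force between the fingers and porous_disc below 0.3 N), for 0.2 s.
3. the load cap stands released on the disc on the pedestal, centred within 10 mm of both (all of step 2 and z of load_cap_mid in the frame of pedestal_top between 0.024 and 0.032 m and horizontal distance between load_cap_mid and pedestal_top below 0.01 m and angle between load_cap_mid's own z axis and vertical below 0.08 rad and contact force between the fingers and load_cap below 0.3 N and horizontal distance between load_cap_mid and porous_disc_mid below 0.01 m), for 0.2 s.
At the end, for the whole second after the job is handed in: The porous disc lies flat on the pedestal and the load cap stands on the disc, each centred on the pedestal within 10 mm, the cap also on the disc within 10 mm; each mould stands upright within 15 mm of where it itself stood at the start; all is released and at rest (all of step 3 and distance of each of round_mould_mid, square_mould_mid from where it was at the start of the episode below 0.015 m and angle between each of round_mould_mid, square_mould_mid's own z axis and vertical below 0.1 rad and linear speed of each of round_mould, square_mould, porous_disc, load_cap below 0.02 m/s); the robot touches nothing.
It fails at once if the spanner is moved by more than 30 mm (distance of spanner from where it was at the start of the episode above 0.03 m).
It fails at once if the stack of brass weights is moved by more than 30 mm (distance of weights from where it was at the start of the episode above 0.03 m).
It fails at once if the round mould is tipped over (angle between round_mould_mid's own z axis and vertical above 0.6 rad).
It fails at once if the square mould is tipped over (angle between square_mould_mid's own z axis and vertical above 0.6 rad).
It also fails if it takes over 144 s, if anything falls off the work surface, if the arm or the gripper's body presses on something with over 40 N, if the wrist force passes 120 N, or if a joint passes its speed limit or range.

## Working session

There is one attempt and no reset: what is moved stays moved. The work goes in short steps, Python scripts to look and compute and a tool call to move; the robot and the scene stay as the last step left them, time stands still between calls to the robot, and variables do not carry over. Pictures are saved under pics/ and viewed, and the job is handed in when it is done.

Besides the shell and the picture viewer there is one more tool, called after "Request:" as a command line: name --argument value ..., lists and objects as JSON in quotes. send_rows: Moves the arm, as the interface text tells. Its arguments: {"type":"object","properties":{"motion":{"type":"array"},"gripper":{"type":"number"},"grip_force":{"type":"number"}},"required":["motion"]}

```bash
mkdir -p pics; python3 - <<'E'
from cell import sensors, read_camera
import cv2, numpy as np
s=sensors.observe(); print({k:np.round(v,3).tolist() for k,v in s.items()})
for n in("scene","top"):
    c=read_camera(n); cv2.imwrite(f"pics/{n}0.png",c["frame"][:,:,::-1]); np.savez(f"{n}0.npz",**c)
    print(n,c["fx"],c["fy"],c["cx"],c["cy"],c["distortion"]); print(np.round(c["extrinsics"],3))
E
```

```text
{'time': 0.0, 'qpos': [-1.464, 0.343, 1.525, 0.0, 1.275, -0.146], 'qvel': [-0.001, 0.0, 0.0, 0.0, 0.001, -0.002], 'joint_efforts': [-0.002, -43.125, -24.422, 0.072, 0.056, -0.0], 'tool_pos': [0.131, -0.508, 0.221], 'tool_rot': [-1.572, 0.0, -2.889], 'contact_force': [-0.168, -0.563, 0.018], 'torque': [-0.048, -0.005, 0.009], 'opening': 0.091}
scene 370.30719057180505 370.30719057180505 254.02040601660516 192.35438179043348 [-0.06476  0.       0.       0.       0.     ]
[[-0.327  0.945  0.004  0.174]
 [-0.717 -0.251  0.651  0.331]
 [ 0.616  0.21   0.759 -1.243]
 [ 0.     0.     0.     1.   ]]
top 387.0633606018325 387.0633606018325 257.327869744303 188.61055517432072 [-0.02856528  0.          0.          0.          0.        ]
[[-0.002 -1.     0.001  0.004]
 [ 0.998 -0.002  0.063 -0.528]
 [-0.063  0.001  0.998 -0.919]
 [ 0.     0.     0.     1.   ]]
```

View pics/scene0.png

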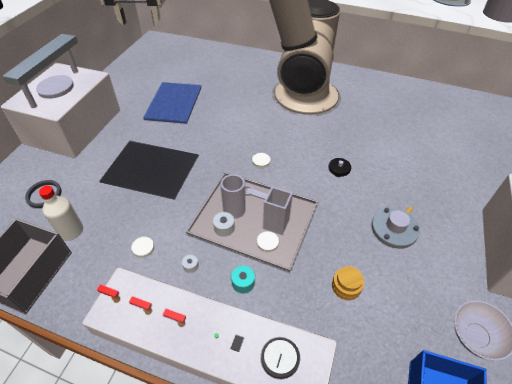

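View pics/top0.png

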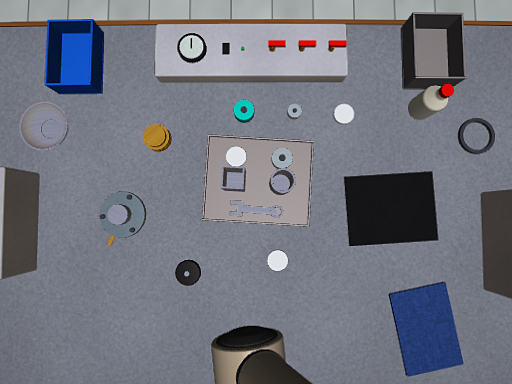

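The top view shows the tray at (258,180), with the square mould at (234,179), the round mould at (282,181), the disc at (235,157) and the grey cap at (282,158). The mat is at (391,209), on the robot's right, and the cell base is at (120,214). Of the three white discs, the tray one is farthest to the robot's left. I'll zoom in next.

```bash
cat > h.py <<'E'
import numpy as np, cv2
from cell import sensors, read_camera
def load(n): return dict(np.load(n+".npz"))
def K(c): return np.array([[c["fx"],0,c["cx"]],[0,c["fy"],c["cy"]],[0,0,1.]])
def ray(c,uv):
    p=cv2.undistortPoints(np.array(uv,float).reshape(-1,1,2),K(c),c["distortion"]).reshape(-1,2)
    d=np.c_[p[:,0],-p[:,1],-np.ones(len(p))]
    E=c["extrinsics"]; R=E[:3,:3]; o=-R.T@E[:3,3]
    return o,d@R
def onz(c,uv,z):
    o,d=ray(c,uv); t=(z-o[2])/d[:,2]; return o+d*t[:,None]
def proj(c,P):
    E=c["extrinsics"]; q=np.atleast_2d(P)@E[:3,:3].T+E[:3,3]; q=q*[1,-1,-1]
    return cv2.projectPoints(q,np.zeros(3),np.zeros(3),K(c),c["distortion"])[0].reshape(-1,2)
def tri(c1,u1,c2,u2):
    A=np.zeros((3,3));b=np.zeros(3)
    ls=[]
    for c,u in((c1,u1),(c2,u2)):
        o,d=ray(c,[u]);d=d[0]/np.linalg.norm(d[0]);M=np.eye(3)-np.outer(d,d);A+=M;b+=M@o;ls.append((M,o))
    X=np.linalg.solve(A,b); return X,[np.linalg.norm(M@(X-o)) for M,o in ls]
E
python3 - <<'E'
from h import *
def crop(n,x,y,w,h,k,out):
    f=load(n)["frame"][y:y+h,x:x+w,::-1]; cv2.imwrite(out,cv2.resize(f,None,fx=k,fy=k,interpolation=cv2.INTER_CUBIC))
crop("top0",195,125,130,105,6,"pics/t_tray.png")
crop("scene0",180,165,145,105,5,"pics/s_tray.png")
a=load("top0")["frame"][180:250,85:160,::-1];b=load("scene0")["frame"][195:255,360:430,::-1]
a=cv2.resize(a,None,fx=5,fy=5,interpolation=3);b=cv2.resize(b,(385,350),interpolation=3)
cv2.imwrite("pics/base.png",np.hstack([a,b]))
E
```

```text
(no output)
```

View pics/t_tray.png

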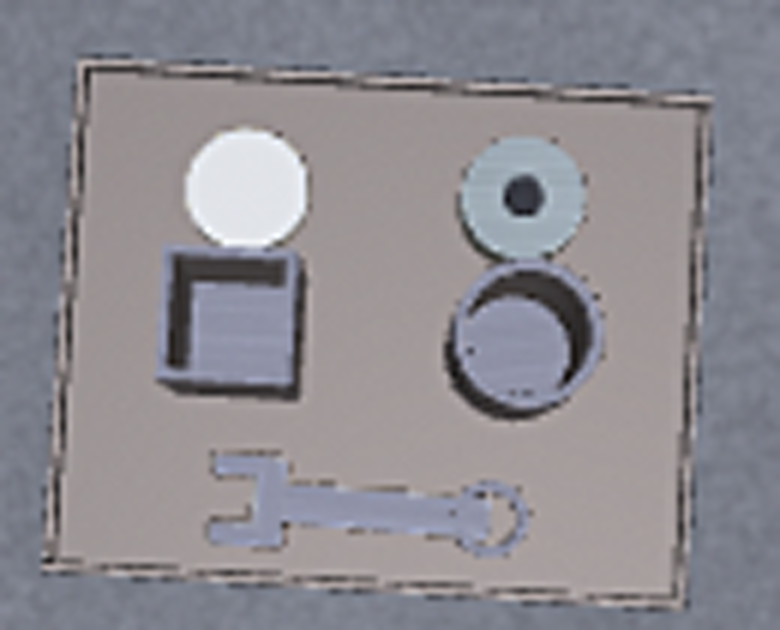

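View pics/s_tray.png

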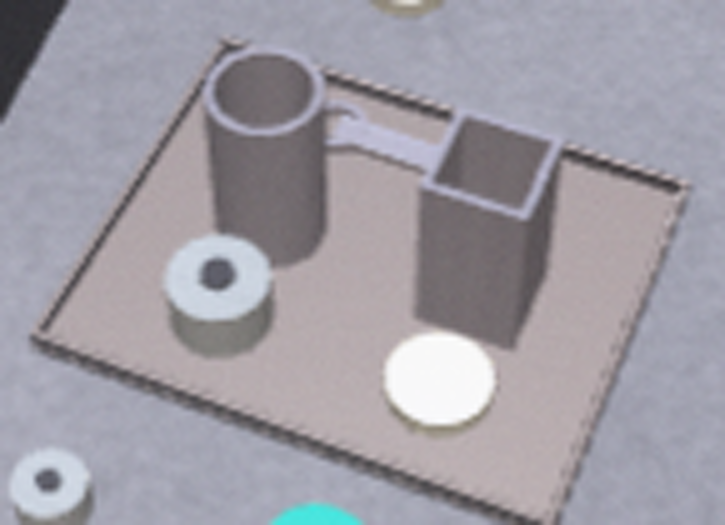

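View pics/base.png

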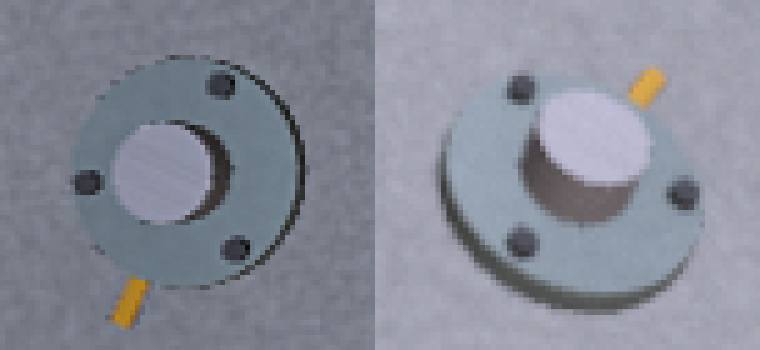

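```bash
python3 - <<'E'
from h import *
T=load("top0");S=load("scene0")
def pk(c,uv,k=5,o=(0,0)):
    for u in uv: print(tuple(u),c["frame"][u[1],u[0]].tolist(),end=' ')
    print()
# top: disc, cap, square rim, round rim, tray floor, pedestal, plate
pk(T,[(235,157),(275,158),(223,180),(283,170),(258,150),(112,214),(135,214)])
pk(S,[(268,240),(215,224),(280,192),(243,180),(245,200),(398,220),(380,225)])
E
```

```text
(235, 157) [225, 228, 232] (275, 158) [160, 173, 183] (223, 180) [46, 41, 41] (283, 170) [57, 54, 58] (258, 150) [156, 148, 148] (112, 214) [139, 140, 161] (135, 214) [110, 125, 137] 
(268, 240) [248, 248, 248] (215, 224) [204, 211, 223] (280, 192) [112, 105, 108] (243, 180) [181, 180, 201] (245, 200) [141, 132, 135] (398, 220) [183, 182, 205] (380, 225) [152, 164, 180]
```

```bash
cat > m.py <<'E'
from h import *
KX=4
def big(c,roi):
    x,y,w,h=roi; f=c["frame"][y:y+h,x:x+w]
    return cv2.resize(f,None,fx=KX,fy=KX,interpolation=cv2.INTER_LINEAR).astype(int)
def lav(f): return ((f[...,2]-f[...,1]>14)&(abs(f[...,0]-f[...,1])<9)&(f[...,1]>95))
def white(f): return f.min(2)>195
def cont(c,roi,fn,full=False):
    m=fn(big(c,roi)).astype(np.uint8)
    cs,_=cv2.findContours(m,cv2.RETR_EXTERNAL,cv2.CHAIN_APPROX_NONE)
    k=max(cs,key=cv2.contourArea).reshape(-1,2).astype(float)
    return ((k+.5)/KX-.5+np.array(roi[:2])).astype(np.float32)
E
python3 - <<'E'
from m import *
T=load("top0");S=load("scene0")
R={"ped":(lav,(85,190,60,50),(380,200,40,36)),"disc":(white,(220,140,32,25),(250,225,36,32)),"round":(lav,(264,164,34,30),(218,170,30,24)),"square":(lav,(216,162,32,32),(258,184,40,28))}
for n,(fn,rt,rs) in R.items():
    ct,cs=cont(T,rt,fn),cont(S,rs,fn)
    et,es=[cv2.fitEllipse(cv2.convexHull(k)) for k in(ct,cs)]
    print(n,"top",np.round(et,1).tolist() if 0 else et,"scene",es)
    mt,ms=[np.array(e[0]) for e in(et,es)]
    if n=="square":
        for k in(ct,cs):
            a=cv2.approxPolyDP(cv2.convexHull(k),2.0,True).reshape(-1,2);print(np.round(a,1).tolist())
        print(cv2.minAreaRect(ct))
    X,e=tri(T,mt,S,ms);print("  tri",np.round(X,4),np.round(e,4))
E
```

```text
ped top ((116.77999114990234, 214.13623046875), (19.75252914428711, 20.3250789642334), 30.88246726989746) scene ((398.65386962890625, 212.44210815429688), (21.7196102142334, 30.352489471435547), 150.15826416015625)
  tri [0.467  0.3272 0.0616] [0.0003 0.0003]
disc top ((235.6251678466797, 156.15602111816406), (19.836015701293945, 20.159072875976562), 66.71556854248047) scene ((267.367919921875, 240.08517456054688), (18.551427841186523, 22.41468048095703), 95.0035171508789)
  tri [0.6073 0.057  0.015 ] [0.0008 0.0008]
round top ((282.5374755859375, 179.9906463623047), (24.532440185546875, 24.593772888183594), 176.30247497558594) scene ((233.82447814941406, 180.6566162109375), (20.19923973083496, 27.50566291809082), 64.60126495361328)
  tri [ 0.5403 -0.0491  0.1089] [0.0025 0.0025]
square top ((232.32162475585938, 177.2342529296875), (26.691293716430664, 32.81541442871094), 94.86825561523438) scene ((280.27020263671875, 194.24240112304688), (26.99665069580078, 43.857757568359375), 92.40562438964844)
[[222.10000610351562, 165.39999389648438], [243.89999389648438, 167.10000610351562], [243.10000610351562, 188.10000610351562], [220.39999389648438, 186.89999389648438]]
[[297.3999938964844, 183.60000610351562], [297.3999938964844, 192.60000610351562], [284.8999938964844, 208.10000610351562], [265.1000061035156, 202.39999389648438], [257.6000061035156, 195.60000610351562], [257.6000061035156, 190.60000610351562], [271.8999938964844, 183.60000610351562]]
((232.1906280517578, 176.9246063232422), (22.78231430053711, 22.61579132080078), 2.38594388961792)
  tri [0.5463 0.0612 0.1109] [0.0033 0.0033]
```

```bash
python3 - <<'E'
from m import *
T=load("top0");S=load("scene0")
lt=lambda f:(f[...,2]-f[...,1]>13)&(abs(f[...,0]-f[...,1])<7)&(f[...,1]>110)
ls=lambda f:(f[...,2]-f[...,1]>13)&(abs(f[...,0]-f[...,1])<7)&(f[...,1]>155)
capm=lambda f:(f[...,1]-f[...,0]>5)&(f[...,1]>115)
R={"ped":(lt,ls,(85,190,60,50),(384,204,32,30)),"disc":(white,white,(220,140,32,25),(250,225,36,32)),"cap":(capm,lambda f:f[...,1]>190,(264,144,36,28),(208,208,30,26)),"round":(lt,ls,(264,164,34,33),(218,170,30,24)),"square":(lt,ls,(216,162,32,34),(262,184,34,28))}
vis=[]
for n,(f1,f2,rt,rs) in R.items():
    row=[]
    for c,r,f in((T,rt,f1),(S,rs,f2)):
        b=big(c,r);m=f(b); o=b.astype(np.uint8).copy(); o[m]=[255,0,0]; o=np.vstack([b.astype(np.uint8),o]); row.append(cv2.resize(o,(150,280)))
    vis.append(np.vstack(row))
    ct,cs=cont(T,rt,f1),cont(S,rs,f2)
    et,es=[cv2.fitEllipse(cv2.convexHull(k)) for k in(ct,cs)]
    print(n,np.round(et[0]+et[1],2),np.round(es[0]+es[1],2))
    if n=="square":
        for k in(ct,cs):
            a=cv2.approxPolyDP(cv2.convexHull(k),2.0,True).reshape(-1,2);print(np.round(a,1).tolist())
    X,e=tri(T,et[0],S,es[0]);print("  tri",np.round(X,4),np.round(e,4))
cv2.imwrite("pics/masks.png",np.hstack(vis)[:,:,::-1])
E
```

```text
ped [116.96 214.18  19.47  20.17] [399.57 217.78  15.22  21.51]
  tri [0.4667 0.3339 0.0437] [0.0009 0.0009]
disc [235.63 156.16  19.84  20.16] [267.37 240.09  18.55  22.41]
  tri [0.6073 0.057  0.015 ] [0.0008 0.0008]
cap [281.63 157.58  20.23  20.52] [222.82 219.97  16.28  20.56]
  tri [ 0.6008 -0.054   0.0344] [0.0006 0.0006]
round [282.55 179.99  24.56  24.7 ] [234.21 180.27  20.26  28.41]
  tri [ 0.5401 -0.0486  0.1102] [0.0029 0.0029]
square [232.39 176.93  24.7   38.93] [279.36 192.57  31.55  35.17]
[[221.89999389648438, 165.39999389648438], [243.89999389648438, 166.89999389648438], [242.89999389648438, 188.10000610351562], [220.39999389648438, 186.89999389648438]]
[[295.3999938964844, 183.60000610351562], [295.3999938964844, 192.89999389648438], [284.1000061035156, 208.10000610351562], [265.1000061035156, 202.10000610351562], [261.6000061035156, 197.10000610351562], [266.8999938964844, 183.60000610351562]]
  tri [0.5466 0.0599 0.1163] [0.0024 0.0024]
```

View pics/masks.png

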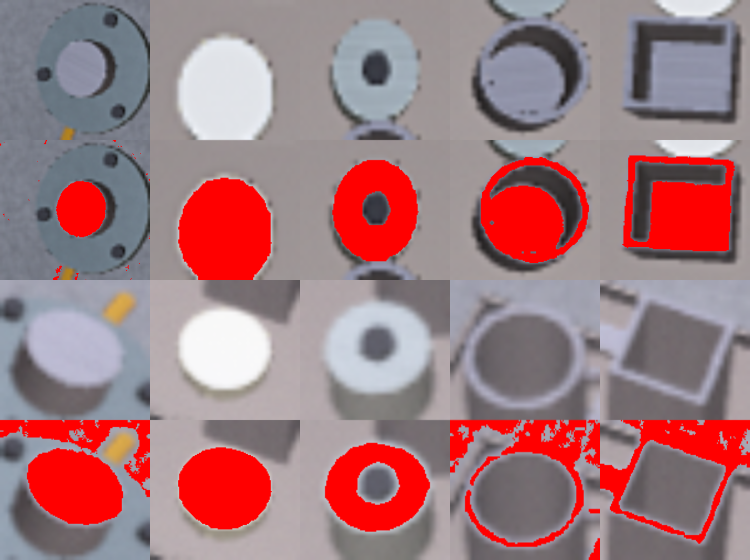

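```bash
python3 - <<'E'
from m import *
T=load("top0");S=load("scene0")
f5=lambda p:(np.array(p,float)+.5)/5-.5+np.array([180,165])
f6=lambda p:(np.array(p,float)+.5)/6-.5+np.array([195,125])
q=f5([(463,113),(562,143),(528,216),(422,184)])
qt=np.array([[221.9,165.4],[243.9,166.9],[242.9,188.1],[220.4,186.9]])
# correspondence: scene order: (463,113) is nearer robot...; print world at z .104
A=onz(S,q,.104);B=onz(T,qt,.104);print(np.round(A,4));print(np.round(B,4));print(A.mean(0),B.mean(0))
def order(P):
    d=P[:,:2]-P[:,:2].mean(0);return np.argsort(np.arctan2(d[:,1],d[:,0]))
ia,ib=order(A),order(B)
for i,j in zip(ia,ib):
    X,e=tri(T,qt[j],S,q[i]);print(np.round(X,4),np.round(e,4))
# yaw of square
for P in(A,B):
    P=P[order(P)][:,:2]; a=[np.degrees(np.arctan2(*(P[(k+1)%4]-P[k])[::-1])) for k in range(4)]; l=[np.linalg.norm(P[(k+1)%4]-P[k]) for k in range(4)]; print(np.round(a,1),np.round(l,4))
# round
es=(265,91);X,e=tri(T,[282.55,179.99],S,f5(es));print("round",X,e,onz(T,[[282.55,179.99]],.104),onz(S,[f5(es)],.104))
tc=f6([(82,62),(712,100),(684,606),(44,570)]);C=onz(T,tc,.014);print("tray",np.round(C,4),C.mean(0))
d1=C[1]-C[0];d2=C[2]-C[3];print([np.degrees(np.arctan2(d[1],d[0]))for d in(d1,d2,C[0]-C[3],C[1]-C[2])])
k=cont(T,(215,135,40,36),white);k=k[k[:,1]<160];
(c,r)=cv2.minEnclosingCircle(k);print("disc",c,r,onz(T,[c],.016));print(onz(S,[[267.37,240.09]],.016))
print("cap",onz(T,[[281.63,157.58]],.036),onz(S,[[222.82,219.97]],.036))
print("ped",onz(T,[[116.96,214.18]],.045),onz(S,[[399.57,217.78]],.045))
mc=np.array([[345,177],[433,172],[438,241],[350,246]],float);M=onz(T,mc,.004);print("mat",np.round(M,4),M.mean(0))
print("weights",onz(T,[[157,138]],.043))
E
```

```text
[[0.5256 0.0401 0.104 ]
 [0.528  0.0868 0.104 ]
 [0.5727 0.0839 0.104 ]
 [0.5709 0.0355 0.104 ]]
[[0.5739 0.0814 0.104 ]
 [0.5705 0.033  0.104 ]
 [0.5238 0.0352 0.104 ]
 [0.5265 0.0845 0.104 ]]
[0.54930025 0.06156929 0.104     ] [0.54869134 0.05856302 0.104     ]
[0.5234 0.0374 0.1007] [0.0021 0.0021]
[0.5703 0.0342 0.1029] [0.0011 0.0011]
[0.5735 0.0827 0.1046] [0.0013 0.0013]
[0.5264 0.0856 0.1018] [0.0009 0.0009]
[ -5.8  87.8 176.3 -93. ] [0.0455 0.0485 0.0447 0.0468]
[ -2.7  86.  176.3 -93.2] [0.0468 0.0485 0.0475 0.0494]
round [ 0.54125023 -0.05069389  0.10196979] [np.float64(0.0012880040518814413), np.float64(0.0012880040518814721)] [[ 0.54148576 -0.05178617  0.104     ]] [[ 0.54262996 -0.04869169  0.104     ]]
tray [[ 0.6602  0.1234  0.014 ]
 [ 0.6441 -0.1335  0.014 ]
 [ 0.4387 -0.1199  0.014 ]
 [ 0.4536  0.1374  0.014 ]] [0.5491392  0.00184495 0.014     ]
[np.float64(-93.57992194307843), np.float64(-93.31201454620486), np.float64(-3.873414822169889), np.float64(-3.7662676910070374)]
disc (235.61058044433594, 156.125) 10.137860298156738 [[0.60740655 0.05619647 0.016     ]]
[[0.60770554 0.05791358 0.016     ]]
cap [[ 0.60078574 -0.05443606  0.036     ]] [[ 0.60176331 -0.05287862  0.036     ]]
ped [[0.4668818  0.33247455 0.045     ]] [[0.4674478  0.33459323 0.045     ]]
mat [[ 0.5571 -0.2121  0.004 ]
 [ 0.5693 -0.4309  0.004 ]
 [ 0.3997 -0.4384  0.004 ]
 [ 0.3886 -0.2218  0.004 ]] [ 0.47866905 -0.32578528  0.004     ]
weights [[0.64723625 0.24147455 0.043     ]]
```

```bash
cat > go.py <<'E'
import sys
from h import *
from scipy.spatial.transform import Rotation as Ro
# usage: go.py x y z yaw_deg  -> total tool shift (m) and twist (deg)
s=sensors.observe(); x,y,z,yaw=map(float,sys.argv[1:5])
R=Ro.from_euler("xyz",s["tool_rot"]).as_matrix()
d=R.T@(np.array([x,y,z])-s["tool_pos"]); cy=np.degrees(s["tool_rot"][2]); tw=(cy-yaw+180)%360-180
print("t",round(s["time"],2),"pos",np.round(s["tool_pos"],4),"rot",np.round(np.degrees(s["tool_rot"]),2),"open",round(float(s["opening"]),4),"F",np.round(s["contact_force"],1))
print("shift",np.round(d,4),"twist",round(tw,2),"dist",round(float(np.linalg.norm(d)),3))
E
python3 go.py 0.542 -0.050 0.20 176.3
```

```text
t 0.1 pos [ 0.1313 -0.5079  0.2212] rot [-9.0080e+01  1.0000e-02 -1.6552e+02] open 0.0918 F [-0.8 -0.4 -0.3]
shift [-0.5122  0.0218 -0.3406] twist 18.18 dist 0.615
```

Request:
send_rows --motion '[[[-0.04,0,-0.026,2],[-0.08,0,-0.053,4],[-0.12,0,-0.08,6],[-0.16,0,-0.107,8],[-0.2,0,-0.133,10],[-0.24,0,-0.16,12],[-0.28,0.0,-0.186,14],[-0.32,0,-0.213,16]]]' --gripper 1 --grip_force 30

```text
time: 0.9
tool_pos: [0.3887, -0.22, 0.2215]
tool_rot: [-1.572, -0.0, 3.113]
contact_force: [0.6, -0.8, 0.8]
opening: 0.0916
```

```bash
python3 go.py 0.542 -0.050 0.18 176.3
```

```text
t 0.9 pos [ 0.3887 -0.22    0.2215] rot [-9.0080e+01 -2.0000e-02  1.7839e+02] open 0.0916 F [ 0.6 -0.8  0.8]
shift [-0.1484  0.0417 -0.1742] twist 2.09 dist 0.233
```

Request:
send_rows --motion '[[[-0.03,0.01,-0.035,1],[-0.06,0.02,-0.07,2],[-0.09,0.03,-0.105,2.1],[-0.12,0.0417,-0.14,2.1],[-0.1484,0.0417,-0.1742,2.1],[-0.1484,0.0417,-0.1742,2.1],[-0.1484,0.0417,-0.1742,2.1],[-0.1484,0.0417,-0.1742,2.1]]]'

```text
time: 1.7
tool_pos: [0.5413, -0.0505, 0.1797]
tool_rot: [-1.572, -0.001, 3.076]
contact_force: [-1.3, -0.1, 0.2]
opening: 0.0917
```

```bash
python3 go.py 0.542 -0.050 0.081 176.3; python3 - <<'E'
from h import *
c=read_camera("scene"); f=c["frame"][:,:,::-1]
cv2.imwrite("pics/s1.png",cv2.resize(f[110:270,150:350],None,fx=3.7,fy=3.7,interpolation=3))
E
```

```text
t 1.7 pos [ 0.5413 -0.0505  0.1797] rot [-9.0070e+01 -8.0000e-02  1.7627e+02] open 0.0917 F [-1.3 -0.1  0.2]
shift [-0.0008  0.0987 -0.0004] twist -0.03 dist 0.099
```

View pics/s1.png

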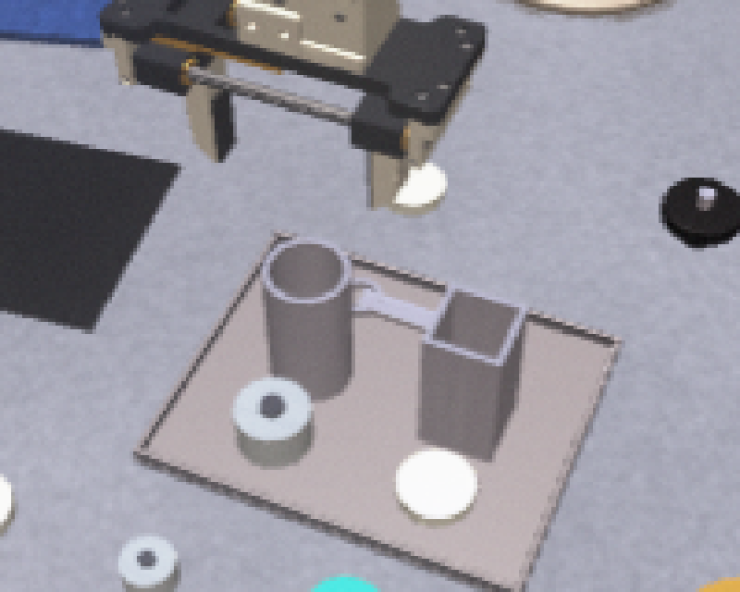

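The open fingers straddle the round mould, which shows at (310,320) in the crop. I'll descend and grip.

Request:
send_rows --motion '[[[0,0.03,0,0],[0,0.06,0,0],[0,0.085,0,0],[0,0.099,0,0],[0,0.099,0,0],[0,0.099,0,0]]]'

```text
time: 2.35
tool_pos: [0.5412, -0.0516, 0.0816]
tool_rot: [-1.572, -0.0, 3.074]
contact_force: [0.1, -0.2, 0.8]
opening: 0.0918
```

Request:
send_rows --motion '[[[0,0,0,0],[0,0,0,0],[0,0,0,0],[0,0,0,0],[0,0,0,0],[0,0,0,0],[0,0,0,0],[0,0,0,0]]]' --gripper 0.3 --grip_force 30

```text
time: 3.15
tool_pos: [0.5414, -0.0514, 0.0818]
tool_rot: [-1.572, 0.0, 3.074]
contact_force: [1.1, 2.5, 2.5]
opening: 0.0555
```

```bash
python3 go.py 0.49 -0.385 0.141 176.3
```

```text
t 3.15 pos [ 0.5414 -0.0514  0.0818] rot [-90.08   0.   176.14] open 0.0555 F [1.1 2.5 2.5]
shift [ 0.0288 -0.0596  0.3362] twist -0.16 dist 0.343
```

Request:
send_rows --motion '[[[0,-0.02,0,0],[0,-0.04,0,0],[0,-0.06,0,0],[0,-0.06,0.03,0],[0.004,-0.06,0.07,0],[0.008,-0.06,0.11,0],[0.012,-0.06,0.15,0],[0.017,-0.06,0.19,0]]]'

```text
time: 3.95
tool_pos: [0.5104, -0.2412, 0.1404]
tool_rot: [-1.573, -0.002, 3.074]
contact_force: [0.4, 0.1, -4.2]
opening: 0.0554
```

```bash
python3 go.py 0.49 -0.385 0.141 176.3
```

```text
t 3.95 pos [ 0.5104 -0.2412  0.1404] rot [-9.0120e+01 -1.2000e-01  1.7615e+02] open 0.0554 F [ 0.4  0.1 -4.2]
shift [ 0.0107 -0.0008  0.1448] twist -0.15 dist 0.145
```

Request:
send_rows --motion '[[[0.003,0,0.04,0],[0.006,0,0.08,0],[0.009,0,0.115,0],[0.0107,0,0.14,0],[0.0107,0,0.1448,0],[0.0107,0.03,0.1448,0],[0.0107,0.047,0.1448,0],[0.0107,0.052,0.1448,0]]]'

```text
time: 4.75
tool_pos: [0.4884, -0.3829, 0.0849]
tool_rot: [-1.577, -0.007, 3.075]
contact_force: [0.2, 0.1, -5.4]
opening: 0.0554
```

```bash
python3 go.py 0.49 -0.385 0.081 176.3
```

```text
t 4.75 pos [ 0.4884 -0.3829  0.0849] rot [-90.37  -0.42 176.17] open 0.0554 F [ 0.2  0.1 -5.4]
shift [-0.0018  0.0039  0.002 ] twist -0.13 dist 0.005
```

Request:
send_rows --motion '[[[0,0,0,0],[0,0.0015,0,0],[0,0.003,0,0],[0,0.003,0,0],[0,0.003,0,0]]]'

```text
time: 5.25
tool_pos: [0.4886, -0.3831, 0.0825]
tool_rot: [-1.576, -0.007, 3.075]
contact_force: [-0.2, 0.1, -4.0]
opening: 0.0554
```

Request:
send_rows --motion '[[[0,0.001,0,0],[0,0.0015,0,0],[0,0.002,0,0],[0,0.002,0,0]]]'

```text
time: 5.65
tool_pos: [0.489, -0.3832, 0.0819]
tool_rot: [-1.575, -0.005, 3.075]
contact_force: [-0.9, 2.6, 5.3]
opening: 0.0556
```

Contact is made, so I'll release slowly and rise.

Request:
send_rows --motion '[[[0,0,0,0],[0,0,0,0],[0,0,0,0],[0,0,0,0],[0,0,0,0],[0,0,0,0]]]' --gripper 1

```text
time: 6.25
tool_pos: [0.489, -0.3833, 0.0818]
tool_rot: [-1.576, -0.005, 3.075]
contact_force: [-1.4, 0.5, -0.3]
opening: 0.0913
```

Request:
send_rows --motion '[[[0,-0.03,0,0],[0,-0.07,0,0],[0,-0.11,0,0],[0,-0.11,0,0],[0,-0.11,0,0]]]'

```text
time: 6.75
tool_pos: [0.4898, -0.3841, 0.1927]
tool_rot: [-1.574, -0.004, 3.075]
contact_force: [-0.7, 0.3, -0.6]
opening: 0.0919
```

```bash
python3 go.py 0.549 0.060 0.18 176.3; python3 - <<'E'
from h import *
c=read_camera("scene"); f=c["frame"][:,:,::-1]
cv2.imwrite("pics/s2.png",cv2.resize(f[90:270,80:330],None,fx=3,fy=3,interpolation=3))
E
```

```text
t 6.75 pos [ 0.4898 -0.3841  0.1927] rot [-90.19  -0.2  176.17] open 0.0919 F [-0.7  0.3 -0.6]
shift [-0.0295  0.0141 -0.447 ] twist -0.13 dist 0.448
```

View pics/s2.png

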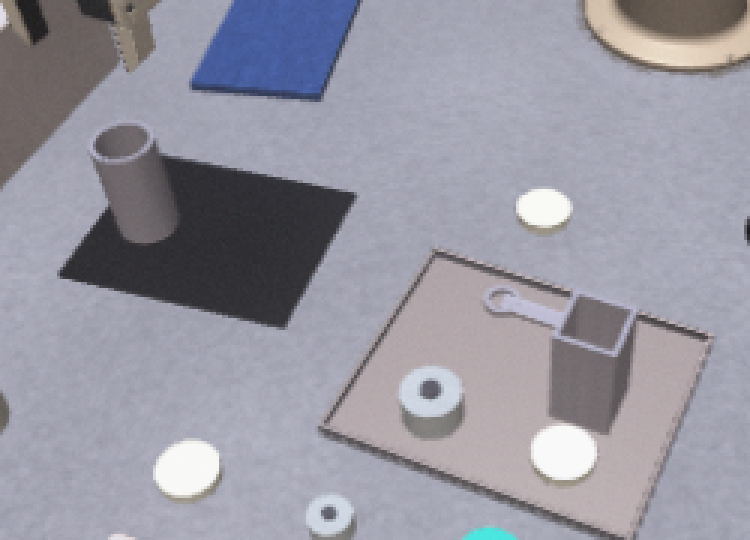

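The round mould stands upright on the mat at (135,185) in the crop. The square mould is next.

Request:
send_rows --motion '[[[-0.003,0,-0.05,0],[-0.007,0,-0.1,0],[-0.01,0,-0.15,0],[-0.013,0,-0.2,0],[-0.017,0,-0.25,0],[-0.02,0,-0.3,0],[-0.023,0,-0.35,0],[-0.026,0,-0.4,0]]]'

```text
time: 7.6
tool_pos: [0.5407, 0.0148, 0.1915]
tool_rot: [-1.576, -0.009, 3.075]
contact_force: [1.5, -0.1, 0.4]
opening: 0.0917
```

```bash
python3 go.py 0.549 0.060 0.18 176.3
```

```text
t 7.6 pos [0.5407 0.0148 0.1915] rot [-90.31  -0.53 176.16] open 0.0917 F [ 1.5 -0.1  0.4]
shift [-0.0054  0.0117 -0.0456] twist -0.14 dist 0.047
```

Request:
send_rows --motion '[[[-0.004,0.01,-0.03,0],[-0.0054,0.0117,-0.0456,0],[-0.0054,0.0117,-0.0456,0],[-0.0054,0.0117,-0.0456,0],[-0.0054,0.0117,-0.0456,0]]]'

```text
time: 8.1
tool_pos: [0.5491, 0.0584, 0.18]
tool_rot: [-1.576, -0.009, 3.073]
contact_force: [0.1, -0.5, -0.3]
opening: 0.0919
```

```bash
python3 go.py 0.549 0.060 0.082 176.3
```

```text
t 8.1 pos [0.5491 0.0584 0.18  ] rot [-90.29  -0.53 176.06] open 0.0919 F [ 0.1 -0.5 -0.3]
shift [-0.0007  0.098  -0.0011] twist -0.24 dist 0.098
```

Request:
send_rows --motion '[[[0,0.03,-0.001,0],[0,0.06,-0.001,0],[0,0.085,-0.001,0],[0,0.098,-0.001,0],[0,0.098,-0.001,0],[0,0.098,-0.001,0]]]'

```text
time: 8.7
tool_pos: [0.549, 0.0592, 0.0829]
tool_rot: [-1.576, -0.008, 3.072]
contact_force: [-0.7, -0.3, 0.7]
opening: 0.0922
```

Request:
send_rows --motion '[[[0,0,0,0],[0,0,0,0],[0,0,0,0],[0,0,0,0],[0,0,0,0],[0,0,0,0],[0,0,0,0],[0,0,0,0]]]' --gripper 0.3 --grip_force 30

```text
time: 9.5
tool_pos: [0.5491, 0.0593, 0.083]
tool_rot: [-1.576, -0.008, 3.072]
contact_force: [0.1, 0.8, 0.9]
opening: 0.05
```

```bash
python3 go.py 0.47 -0.265 0.142 176.3
```

```text
t 9.5 pos [0.5491 0.0593 0.083 ] rot [-90.29  -0.44 176.01] open 0.05 F [0.1 0.8 0.9]
shift [ 0.0567 -0.0602  0.3288] twist -0.29 dist 0.339
```

Request:
send_rows --motion '[[[0,-0.02,0,0],[0,-0.04,0,0],[0,-0.06,0,0],[0.005,-0.06,0.03,0],[0.012,-0.06,0.07,0],[0.019,-0.06,0.11,0],[0.026,-0.06,0.15,0],[0.033,-0.06,0.19,0]]]'

```text
time: 10.3
tool_pos: [0.5023, -0.1295, 0.1417]
tool_rot: [-1.576, -0.009, 3.072]
contact_force: [0.9, -0.3, -3.1]
opening: 0.0498
```

```bash
python3 go.py 0.47 -0.265 0.142 176.3
```

```text
t 10.3 pos [ 0.5023 -0.1295  0.1417] rot [-90.31  -0.51 176.02] open 0.0498 F [ 0.9 -0.3 -3.1]
shift [ 0.0229 -0.0008  0.1374] twist -0.28 dist 0.139
```

Request:
send_rows --motion '[[[0.006,0,0.04,0],[0.013,0,0.08,0],[0.02,0,0.115,0],[0.0229,0,0.1374,0],[0.0229,0,0.1374,0],[0.0229,0.03,0.1374,0],[0.0229,0.05,0.1374,0],[0.0229,0.055,0.1374,0]]]'

```text
time: 11.1
tool_pos: [0.4679, -0.2628, 0.0836]
tool_rot: [-1.58, -0.014, 3.073]
contact_force: [-1.0, 0.5, -3.0]
opening: 0.0496
```

Request:
send_rows --motion '[[[0,0,0,0],[0,0.001,0,0],[0,0.002,0,0],[0,0.002,0,0]]]'

```text
time: 11.5
tool_pos: [0.4684, -0.2627, 0.0831]
tool_rot: [-1.579, -0.012, 3.073]
contact_force: [-2.0, 2.8, 4.9]
opening: 0.0497
```

Request:
send_rows --motion '[[[0,0,0,0],[0,0,0,0],[0,0,0,0],[0,0,0,0],[0,0,0,0],[0,0,0,0]]]' --gripper 1

```text
time: 12.1
tool_pos: [0.4684, -0.2627, 0.083]
tool_rot: [-1.579, -0.012, 3.073]
contact_force: [-1.1, 0.4, -0.1]
opening: 0.0904
```

Request:
send_rows --motion '[[[0,-0.03,0,0],[0,-0.07,0,0],[0,-0.11,0,0],[0,-0.11,0,0],[0,-0.11,0,0]]]'

```text
time: 12.6
tool_pos: [0.47, -0.2639, 0.1937]
tool_rot: [-1.578, -0.011, 3.073]
contact_force: [-0.4, 0.5, 0.0]
opening: 0.0921
```

```bash
cat > disc.py <<'E'
from m import *
E
python3 - <<'E'
from m import *
T=read_camera("top"); S=read_camera("scene")
np.savez("top1.npz",**T); np.savez("scene1.npz",**S)
cv2.imwrite("pics/t3.png",cv2.resize(T["frame"][120:260,200:450,::-1],None,fx=3,fy=3,interpolation=3))
cv2.imwrite("pics/s3.png",cv2.resize(S["frame"][90:270,80:330,::-1],None,fx=3,fy=3,interpolation=3))
a=cont(T,(215,135,40,36),white);b=cont(S,(245,222,44,36),white)
ea,eb=cv2.fitEllipse(a),cv2.fitEllipse(b);print(ea,eb)
print("disc",tri(T,ea[0],S,eb[0]),onz(T,[ea[0]],.016),onz(S,[eb[0]],.016))
E
python3 go.py 0.6075 0.057 0.13 176.3
```

```text
((235.60179138183594, 156.03237915039062), (19.255422592163086, 19.656341552734375), 79.94798278808594) ((267.40032958984375, 240.0108642578125), (18.560306549072266, 22.142881393432617), 94.61925506591797)
disc (array([0.60746278, 0.05704418, 0.01560141]), [np.float64(0.0008359064288920207), np.float64(0.000835906428892029)]) [[0.60763361 0.0562183  0.016     ]] [[0.60747819 0.05791341 0.016     ]]
t 12.7 pos [ 0.4691 -0.2632  0.1919] rot [-90.54  -0.81 176.06] open 0.0916 F [ 0.6 -0.  -0.1]
shift [-0.1169  0.0633 -0.3284] twist -0.24 dist 0.354
```

View pics/t3.png

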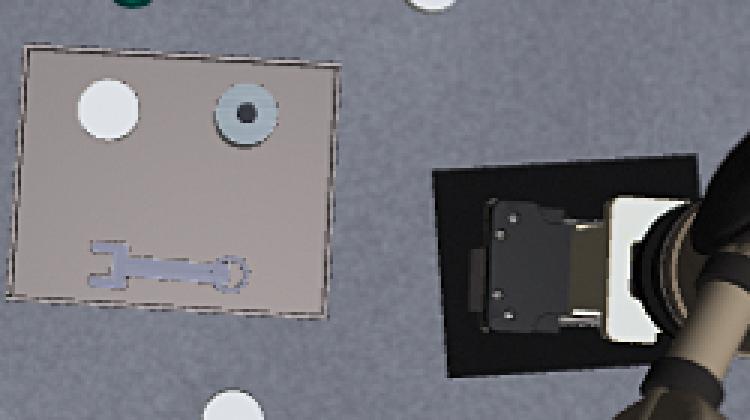

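View pics/s3.png

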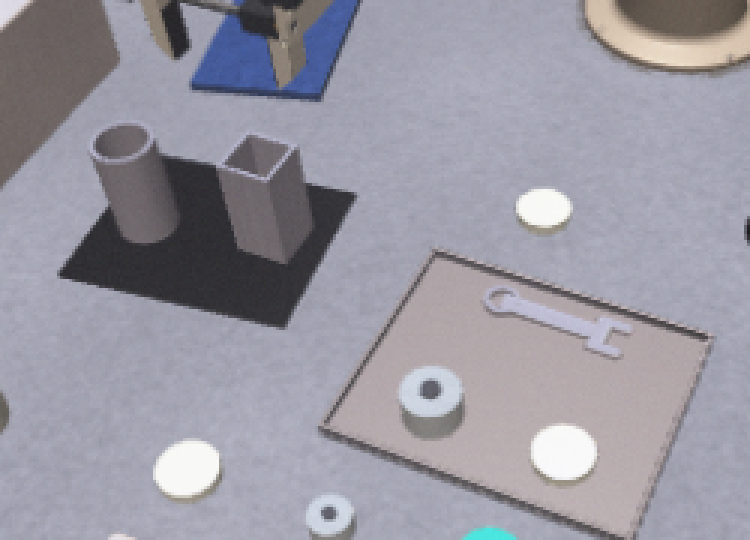

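Both moulds stand on the mat, and the tray is clear apart from the disc at (108,110), the cap at (245,113) and the spanner. Now the disc.

Request:
send_rows --motion '[[[-0.016,0,-0.045,0],[-0.032,0,-0.09,0],[-0.048,0,-0.135,0],[-0.064,0,-0.18,0],[-0.08,0.01,-0.225,0],[-0.096,0.03,-0.27,0],[-0.11,0.05,-0.31,0],[-0.117,0.063,-0.328,0]]]' --gripper 0.82

```text
time: 13.5
tool_pos: [0.6067, 0.0602, 0.1268]
tool_rot: [-1.581, -0.019, 3.076]
contact_force: [0.2, -0.1, -0.6]
opening: 0.0752
```

```bash
python3 go.py 0.6075 0.057 0.06 176.3
```

```text
t 13.5 pos [0.6067 0.0602 0.1268] rot [-90.58  -1.08 176.23] open 0.0752 F [ 0.2 -0.1 -0.6]
shift [-0.0022  0.0668  0.0038] twist -0.07 dist 0.067
```

Request:
send_rows --motion '[[[-0.0022,0.03,0.0038,0],[-0.0022,0.055,0.0038,0],[-0.0022,0.0668,0.0038,0],[-0.0022,0.0668,0.0038,0],[-0.0022,0.0668,0.0038,0]]]'

```text
time: 14.0
tool_pos: [0.6079, 0.0565, 0.0605]
tool_rot: [-1.581, -0.018, 3.075]
contact_force: [-0.3, 0.3, 1.0]
opening: 0.0753
```

```bash
python3 go.py 0.6075 0.057 0.032 176.3
```

```text
t 14.0 pos [0.6079 0.0565 0.0605] rot [-90.57  -1.04 176.19] open 0.0753 F [-0.3  0.3  1. ]
shift [-0.0001  0.0285 -0.0002] twist -0.11 dist 0.029
```

Request:
send_rows --motion '[[[0,0.012,0,0],[0,0.022,0,0],[0,0.0285,0,0],[0,0.0285,0,0],[0,0.0285,0,0]]]'

```text
time: 14.5
tool_pos: [0.6074, 0.0569, 0.0319]
tool_rot: [-1.581, -0.018, 3.075]
contact_force: [0.1, 0.7, 0.7]
opening: 0.0752
```

Request:
send_rows --motion '[[[0,0,0,0],[0,0,0,0],[0,0,0,0],[0,0,0,0],[0,0,0,0],[0,0,0,0]]]' --gripper 0.3 --grip_force 15

```text
time: 15.1
tool_pos: [0.6074, 0.0569, 0.032]
tool_rot: [-1.581, -0.018, 3.075]
contact_force: [0.1, 0.3, 0.3]
opening: 0.032
```

```bash
python3 go.py 0.467 0.3335 0.13 176.3;python3 - <<'E'
from h import *
S=read_camera("scene")
cv2.imwrite("pics/s4.png",cv2.resize(S["frame"][170:280,200:330,::-1],None,fx=5,fy=5,interpolation=3))
E
```

```text
t 15.1 pos [0.6074 0.0569 0.032 ] rot [-90.57  -1.05 176.2 ] open 0.032 F [0.1 0.3 0.3]
shift [ 0.1602 -0.0924 -0.2677] twist -0.1 dist 0.325
```

View pics/s4.png

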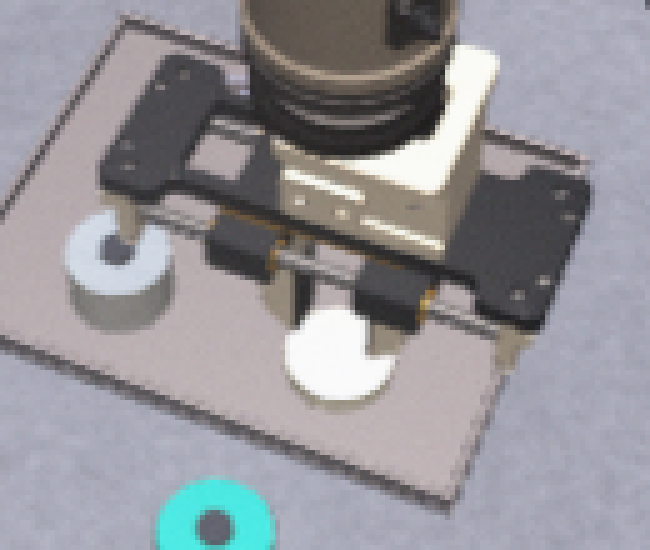

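```bash
python3 - <<'E'
from h import *
S=load("scene1")
for z in(.007,.016,.02,.03):
  for dx in(-.0095,.0095):
    for y in(.073,.092): print(z,dx,y,(proj(S,[.607+dx,y,z])-[200,170])*5)
print("disc edge", (proj(S,[[.6075,.082,.016],[.6075,.082,.004],[.6325,.057,.016],[.5825,.057,.016]])-[200,170])*5)
E
python3 go.py 0.467 0.3335 0.13 176.3
```

```text
0.007 -0.0095 0.073 [[374.06198459 352.6792816 ]]
0.007 -0.0095 0.092 [[413.54991113 364.10348661]]
0.007 0.0095 0.073 [[361.84181088 385.8262048 ]]
0.007 0.0095 0.092 [[401.81544823 397.55510662]]
0.016 -0.0095 0.073 [[374.99295452 341.86369675]]
0.016 -0.0095 0.092 [[414.80897375 353.33434402]]
0.016 0.0095 0.073 [[362.68582964 375.14004547]]
0.016 0.0095 0.092 [[402.99628648 386.91942532]]
0.02 -0.0095 0.073 [[375.41145691 336.99960036]]
0.02 -0.0095 0.092 [[415.37499297 348.49084235]]
0.02 0.0095 0.073 [[363.06532006 370.33323844]]
0.02 0.0095 0.092 [[403.52724535 382.13502685]]
0.03 -0.0095 0.073 [[376.47071991 324.68228679]]
0.03 -0.0095 0.092 [[416.8077108  336.22487087]]
0.03 0.0095 0.073 [[364.02605027 358.15845009]]
0.03 0.0095 0.092 [[404.87151182 370.01616991]]
disc edge [[387.4973185  364.7647311 ]
 [386.11068289 379.02724795]
 [318.03343209 393.79126267]
 [351.52783237 306.8213243 ]]
t 15.15 pos [0.6074 0.0569 0.0319] rot [-90.57  -1.05 176.2 ] open 0.0296 F [-0.5 -0.3 -0.3]
shift [ 0.1602 -0.0925 -0.2677] twist -0.1 dist 0.325
```

```bash
python3 - <<'E'
from m import *
S=read_camera("scene");T=read_camera("top")
f=S["frame"][208:256,245:295,::-1]
g=T["frame"][130:190,205:275,::-1]
cv2.imwrite("pics/s5.png",np.hstack([cv2.resize(f,(400,400),interpolation=3),cv2.resize(g,(400,400),interpolation=3)]))
b=cont(S,(245,232,44,26),white);print(b.min(0),b.max(0))
b=cont(load("scene1"),(245,222,44,36),white);print(b.min(0),b.max(0))
E
```

```text
[256.375 231.625] [278.625 249.375]
[256.375 230.625] [278.625 249.375]
```

View pics/s5.png

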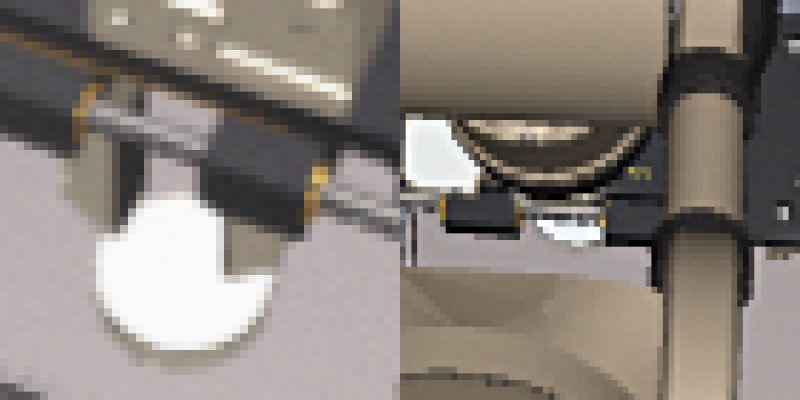

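The fingers closed above the disc without touching it: the fingertips show in front of its white face at crop (250,270) and the disc hasn't moved. The tips therefore stand higher than I assumed. I'll reopen and probe downwards with the force reading.

Request:
send_rows --motion '[[[0,0,0,0],[0,0,0,0],[0,0,0,0],[0,0,0,0],[0,0,0,0],[0,0,0,0],[0,0,0,0],[0,0,0,0]]]' --gripper 0.82

```text
time: 16.05
tool_pos: [0.6074, 0.0569, 0.0319]
tool_rot: [-1.581, -0.018, 3.075]
contact_force: [0.5, 0.5, -1.5]
opening: 0.0751
```

Request:
send_rows --motion '[[[0,0.002,0,0],[0,0.004,0,0],[0,0.004,0,0],[0,0.004,0,0]]]'

```text
time: 16.45
tool_pos: [0.6072, 0.0569, 0.0278]
tool_rot: [-1.581, -0.019, 3.075]
contact_force: [0.2, -0.1, -0.1]
opening: 0.0753
```

```bash
python3 - <<'E'
from m import *
S=read_camera("scene")
f=S["frame"][205:265,240:300,::-1]
cv2.imwrite("pics/s6.png",cv2.resize(f,(600,600),interpolation=3))
E
```

```text
(no output)
```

View pics/s6.png

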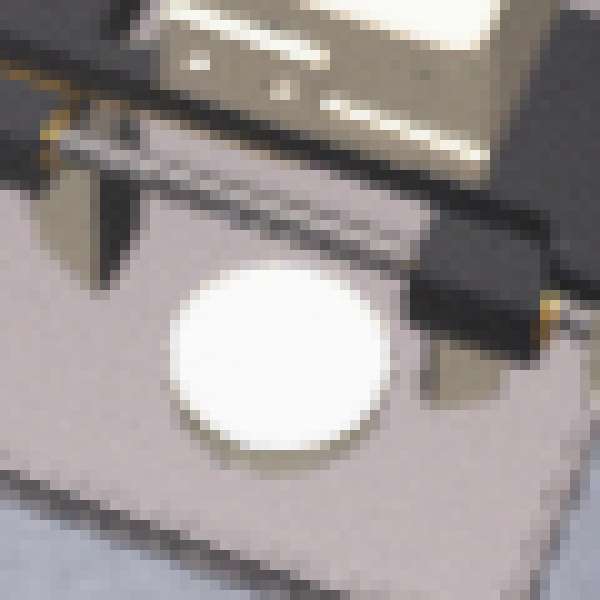

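```bash
python3 - <<'E'
from h import *
S=load("scene1")
for u,y in(((282.,245.),.0946),((249.7,233.6),.0192)):
    o,d=ray(S,[u]);d=d[0]
    t=(y-o[1])/d[1];print(u,o+d*t)
    for x in(.607,.6165): t=(x-o[0])/d[0];print("  x fixed",o+d*t)
E
```

```text
(282.0, 245.0) [0.61674097 0.0946     0.02760649]
  x fixed [0.607      0.09274506 0.01220942]
  x fixed [0.6165     0.09455411 0.02722561]
(249.7, 233.6) [0.61889375 0.0192     0.03898505]
  x fixed [0.607      0.01488997 0.02040034]
  x fixed [0.6165     0.01833256 0.03524466]
```

```bash
python3 - <<'E'
from m import *
S=read_camera("scene");np.savez("scene2.npz",**S)
f=S["frame"][185:265,205:325,::-1]
cv2.imwrite("pics/s7.png",cv2.resize(f,None,fx=6,fy=6,interpolation=3))
E
```

```text
(no output)
```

View pics/s7.png

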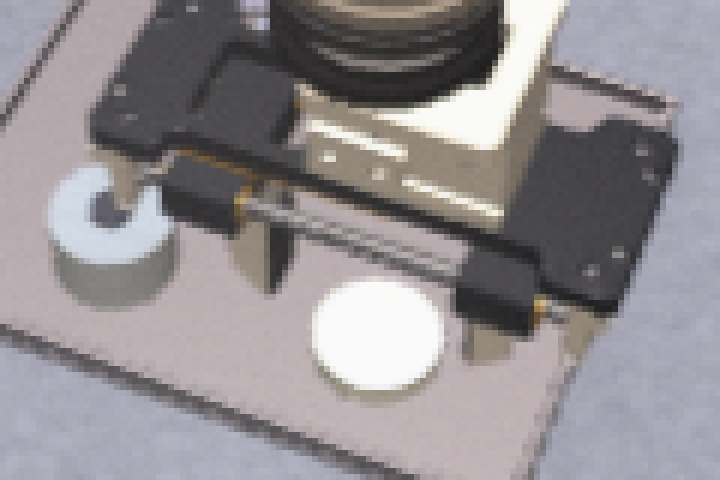

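```bash
python3 - <<'E'
from h import *
S=load("scene2")
for u,ys in(((225.8,219.2),(-.038,-.033,-.028)),((300.8,245.3),(.152,.147,.142)),((252,210.5),(.0192-.019,))):
    o,d=ray(S,[u]);d=d[0]
    for y in ys: t=(y-o[1])/d[1];print(u,np.round(o+d*t,4))
E
```

```text
(225.8, 219.2) [ 0.6162 -0.038   0.0641]
(225.8, 219.2) [ 0.6264 -0.033   0.0794]
(225.8, 219.2) [ 0.6367 -0.028   0.0947]
(300.8, 245.3) [0.7839 0.152  0.3042]
(300.8, 245.3) [0.7328 0.147  0.2257]
(300.8, 245.3) [0.6816 0.142  0.1471]
(252, 210.5) [5.49e-01 2.00e-04 3.02e-02]
```

Request:
send_rows --motion '[[[0,0.002,0,0],[0,0.004,0,0],[0,0.004,0,0],[0,0.004,0,0]]]'

```text
time: 16.95
tool_pos: [0.6072, 0.0569, 0.0238]
tool_rot: [-1.581, -0.019, 3.075]
contact_force: [0.1, -0.3, -0.1]
opening: 0.0753
```

Request:
send_rows --motion '[[[0,0.002,0,0],[0,0.003,0,0],[0,0.003,0,0]]]'

```text
time: 17.25
tool_pos: [0.607, 0.057, 0.0206]
tool_rot: [-1.581, -0.019, 3.075]
contact_force: [-0.6, 0.0, 1.1]
opening: 0.0753
```

```bash
python3 - <<'E'
from m import *
S=read_camera("scene");np.savez("scene3.npz",**S)
f=S["frame"][185:265,205:325,::-1]
cv2.imwrite("pics/s8.png",cv2.resize(f,None,fx=6,fy=6,interpolation=3))
E
```

```text
(no output)
```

View pics/s8.png

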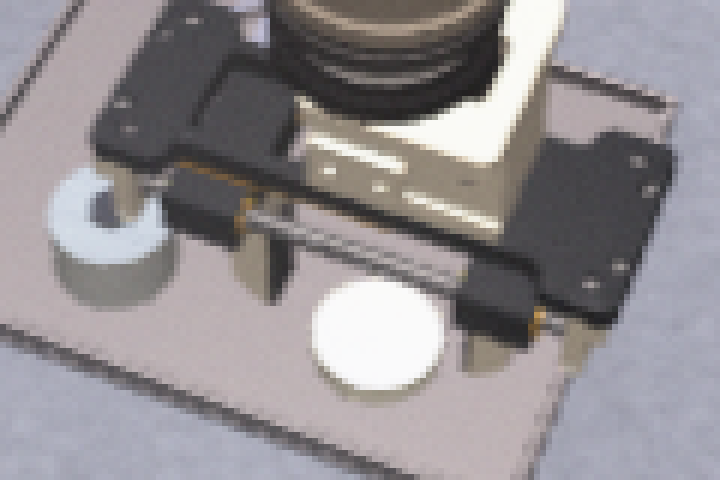

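```bash
python3 - <<'E'
from h import *
S=load("scene3")
for z in(.004,.008,.012,.016,.02): print(z,((proj(S,[[.6165,.0946,z],[.6165,.0192,z],[.5975,.0192,z]])-[205,185])*6).round(0).tolist())
E
```

```text
0.004 [[458.0, 393.0], [271.0, 338.0], [287.0, 299.0]]
0.008 [[459.0, 388.0], [271.0, 332.0], [287.0, 294.0]]
0.012 [[460.0, 382.0], [271.0, 327.0], [287.0, 288.0]]
0.016 [[460.0, 376.0], [271.0, 321.0], [287.0, 282.0]]
0.02 [[461.0, 371.0], [271.0, 315.0], [287.0, 276.0]]
```

Request:
send_rows --motion '[[[0,0.0015,0,0],[0,0.003,0,0],[0,0.003,0,0]]]'

```text
time: 17.6
tool_pos: [0.6068, 0.057, 0.0174]
tool_rot: [-1.581, -0.019, 3.075]
contact_force: [-0.4, -0.4, 0.7]
opening: 0.0755
```

Request:
send_rows --motion '[[[0,0.0015,0,0],[0,0.003,0,0],[0,0.003,0,0]]]'

```text
time: 17.9
tool_pos: [0.6066, 0.057, 0.0141]
tool_rot: [-1.581, -0.02, 3.075]
contact_force: [0.1, -0.9, -0.2]
opening: 0.0756
```

```bash
python3 - <<'E'
from m import *
S=read_camera("scene");np.savez("scene3.npz",**S)
f=S["frame"][185:265,205:325,::-1]
cv2.imwrite("pics/s9.png",cv2.resize(f,None,fx=6,fy=6,interpolation=3))
E
```

```text
(no output)
```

View pics/s9.png

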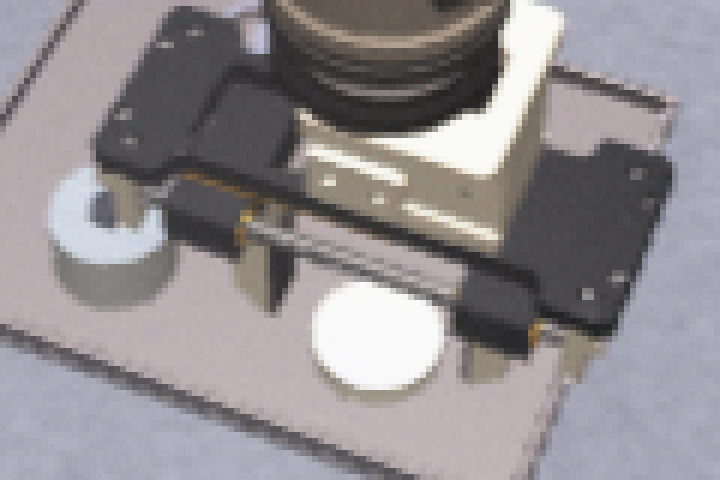

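Request:
send_rows --motion '[[[0,0.001,0,0],[0,0.002,0,0],[0,0.003,0,0],[0,0.003,0,0]]]'

```text
time: 18.35
tool_pos: [0.6065, 0.0571, 0.011]
tool_rot: [-1.581, -0.02, 3.075]
contact_force: [-0.6, 0.0, 0.4]
opening: 0.0754
```

Request:
send_rows --motion '[[[0,0.001,0,0],[0,0.002,0,0],[0,0.002,0,0]]]'

```text
time: 18.65
tool_pos: [0.6063, 0.0571, 0.0089]
tool_rot: [-1.581, -0.02, 3.075]
contact_force: [-0.3, -0.1, -0.3]
opening: 0.0752
```

```bash
python3 - <<'E'
from m import *
S=read_camera("scene");np.savez("scene3.npz",**S)
f=S["frame"][185:265,205:325,::-1]
cv2.imwrite("pics/s10.png",cv2.resize(f,None,fx=6,fy=6,interpolation=3))
E
```

```text
(no output)
```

View pics/s10.png

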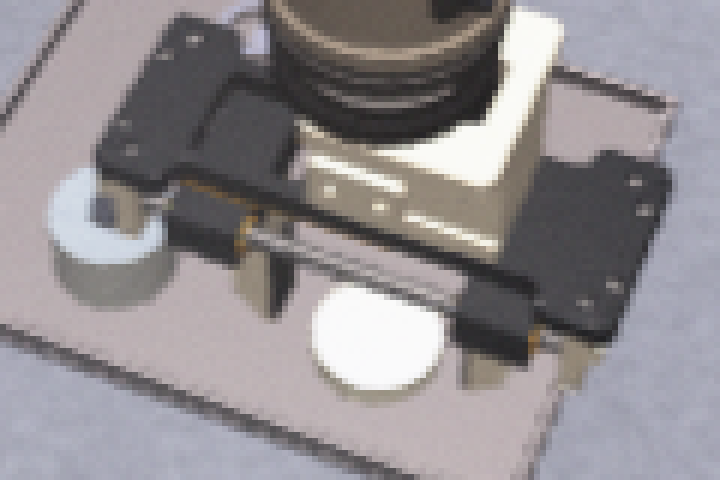

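Request:
send_rows --motion '[[[0,0,0,0],[0,0,0,0],[0,0,0,0],[0,0,0,0],[0,0,0,0],[0,0,0,0]]]' --gripper 0.35 --grip_force 20

```text
time: 19.3
tool_pos: [0.6064, 0.0571, 0.009]
tool_rot: [-1.581, -0.02, 3.075]
contact_force: [-0.1, -0.5, -0.3]
opening: 0.0482
```

```bash
python3 go.py 0.467 0.3335 0.13 176.3;python3 - <<'E'
from h import *
S=read_camera("scene")
f=S["frame"][185:265,205:325,::-1]
cv2.imwrite("pics/s11.png",cv2.resize(f,None,fx=6,fy=6,interpolation=3))
E
```

```text
t 19.3 pos [0.6064 0.0571 0.009 ] rot [-90.57  -1.15 176.2 ] open 0.0482 F [-0.1 -0.5 -0.3]
shift [ 0.1598 -0.1152 -0.2677] twist -0.1 dist 0.332
```

View pics/s11.png

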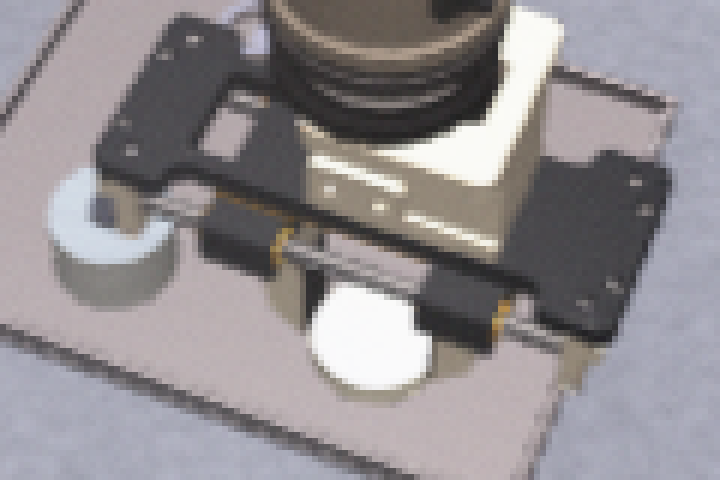

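Request:
send_rows --motion '[[[0,0,0,0],[0,0,0,0]]]'

```text
time: 19.55
tool_pos: [0.6064, 0.0571, 0.009]
tool_rot: [-1.581, -0.02, 3.075]
contact_force: [-0.0, 0.3, 0.7]
opening: 0.0482
```

```bash
python3 - <<'E'
from m import *
S=read_camera("scene")
f=S["frame"][212:262,240:300,::-1]
cv2.imwrite("pics/s12.png",cv2.resize(f,None,fx=12,fy=12,interpolation=3))
for s in(load("scene1"),S):
    m=white(big(s,(245,222,44,36)));c=cont(s,(245,222,44,36),white);print(c.min(0),c.max(0))
E
```

```text
[256.375 230.625] [278.625 249.375]
[256.125 231.875] [276.125 249.375]
```

View pics/s12.png

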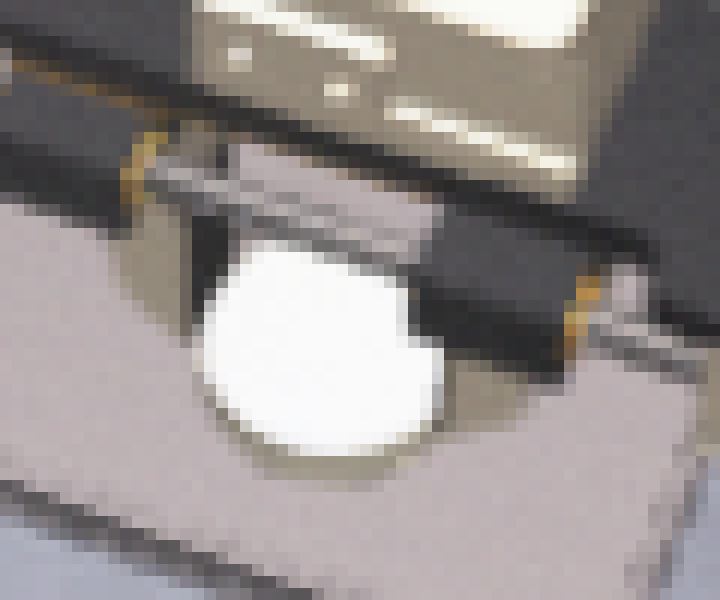

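Request:
send_rows --motion '[[[0,-0.005,0,0],[0,-0.015,0,0],[0,-0.03,0,0],[0,-0.03,0,0],[0,-0.03,0,0]]]'

```text
time: 20.1
tool_pos: [0.6073, 0.0568, 0.0395]
tool_rot: [-1.581, -0.019, 3.075]
contact_force: [0.0, 0.2, -1.0]
opening: 0.0483
```

```bash
python3 - <<'E'
from m import *
S=read_camera("scene");np.savez("scene4.npz",**S)
f=S["frame"][190:265,230:310,::-1]
cv2.imwrite("pics/s13.png",cv2.resize(f,None,fx=8,fy=8,interpolation=3))
E
```

```text
(no output)
```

View pics/s13.png

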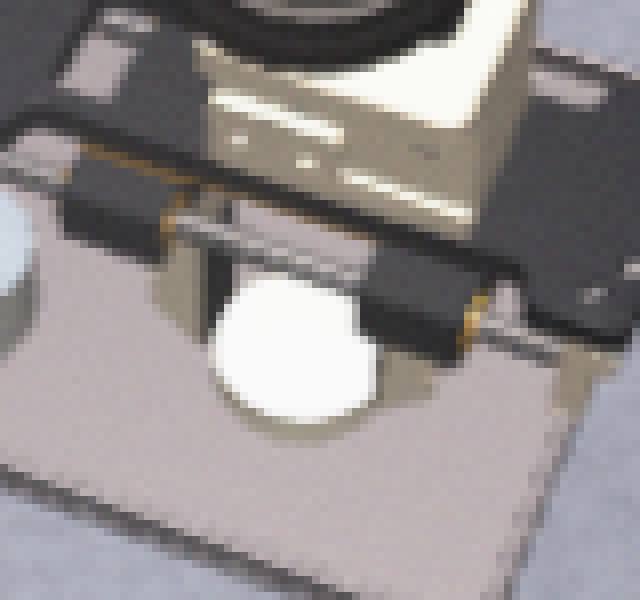

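The disc is lifted level between the fingers. I'll measure its offset from the TCP in the grip.

```bash
cat > inhand.py <<'E'
from m import *
from scipy.optimize import least_squares
def circfit(c,roi,fn,z,r,keep):
    k=cont(c,roi,fn); k=k[keep(k)]
    P=onz(c,k,z)[:,:2]
    f=lambda q:np.hypot(P[:,0]-q[0],P[:,1]-q[1])-r
    s=least_squares(f,P.mean(0),loss="soft_l1",f_scale=.001);return s.x,np.abs(f(s.x)).mean(),len(k)
E
python3 - <<'E'
from inhand import *
S0,S=load("scene1"),load("scene4")
roi=(245,215,44,45)
k=cont(S,roi,white);print(k.min(0),k.max(0))
print(circfit(S0,(245,222,44,36),white,.016,.0245,lambda k:k[:,1]>235))
for z in(.0465,):print(circfit(S,roi,white,z,.0245,lambda k:(k[:,1]>k[:,1].max()-11)&(k[:,0]<276)))
print(sensors.observe()["tool_pos"])
E
```

```text
[255.875 224.125] [276.125 242.125]
(array([0.60771324, 0.05804223]), np.float64(0.0005272092662193356), 155)
(array([0.60859689, 0.05665314]), np.float64(0.0008342173208603233), 107)
[0.60682643 0.05675739 0.03894333]
```

```bash
python3 go.py 0.466 0.3335 0.13 176.3
```

```text
t 20.15 pos [0.6068 0.0568 0.0389] rot [-90.57  -1.15 176.19] open 0.0483 F [-0.2 -1.1 -1. ]
shift [ 0.1607 -0.0852 -0.2676] twist -0.11 dist 0.324
```

Request:
send_rows --motion '[[[0,-0.03,0,0],[0,-0.06,0,0],[0.01,-0.08,-0.02,0],[0.03,-0.0852,-0.05,0],[0.05,-0.0852,-0.085,0],[0.07,-0.0852,-0.12,0],[0.09,-0.0852,-0.152,0],[0.09,-0.0852,-0.152,0]]]'

```text
time: 20.95
tool_pos: [0.526, 0.2171, 0.1269]
tool_rot: [-1.581, -0.023, 3.08]
contact_force: [0.6, -0.7, -0.7]
opening: 0.0482
```

```bash
python3 go.py 0.466 0.3335 0.13 176.3
```

```text
t 20.95 pos [0.526  0.2171 0.1269] rot [-90.6   -1.3  176.46] open 0.0482 F [ 0.6 -0.7 -0.7]
shift [ 0.0671 -0.0004 -0.1125] twist 0.16 dist 0.131
```

Request:
send_rows --motion '[[[0.02,0,-0.033,0],[0.04,0,-0.066,0],[0.058,0,-0.097,0],[0.0671,0,-0.1125,0],[0.0671,0,-0.1125,0],[0.0671,0,-0.1125,0],[0.0671,0,-0.1125,0]]]'

```text
time: 21.65
tool_pos: [0.4666, 0.3323, 0.1293]
tool_rot: [-1.581, -0.023, 3.079]
contact_force: [1.5, 0.5, -1.3]
opening: 0.0486
```

```bash
python3 go.py 0.466 0.3335 0.065 176.3; python3 - <<'E'
from inhand import *
S=read_camera("scene");np.savez("scene5.npz",**S)
f=S["frame"][160:250,360:450,::-1]
cv2.imwrite("pics/s14.png",cv2.resize(f,None,fx=6,fy=6,interpolation=3))
E
```

```text
t 21.65 pos [0.4666 0.3323 0.1293] rot [-90.57  -1.31 176.39] open 0.0486 F [ 1.5  0.5 -1.3]
shift [-0.0008  0.0643 -0.0005] twist 0.09 dist 0.064
```

View pics/s14.png

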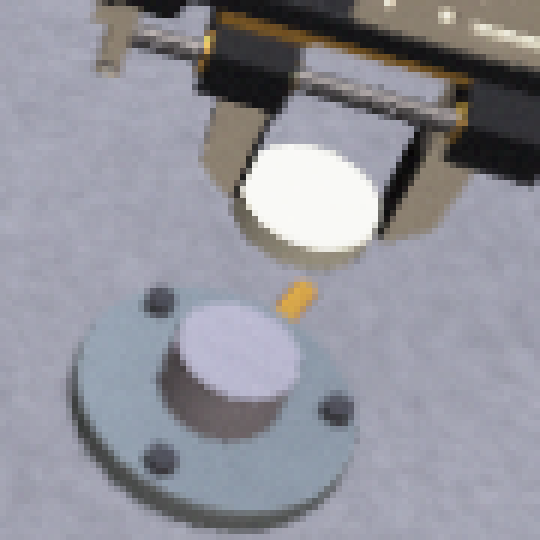

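```bash
python3 - <<'E'
from inhand import *
S=load("scene5");roi=(392,175,40,36)
wh=lambda f:f.min(2)>205
k=cont(S,roi,wh);e=cv2.fitEllipse(cv2.convexHull(k));print(e)
for z in(.130,.1363,.142):print(z,onz(S,[e[0]],z)[0], circfit(S,roi,wh,z,.0245,lambda k:k[:,1]>0))
E
```

```text
((411.4798889160156, 192.29237365722656), (16.505748748779297, 23.395917892456055), 113.15802001953125)
0.13 [0.4621674  0.33433534 0.13      ] (array([0.46168906, 0.33427053]), np.float64(0.0006143295470011), 230)
0.1363 [0.46846444 0.33269819 0.1363    ] (array([0.46797869, 0.33263097]), np.float64(0.0006794873649565428), 230)
0.142 [0.47416177 0.33121695 0.142     ] (array([0.47367182, 0.33115422]), np.float64(0.0008241869085646144), 230)
```

Request:
send_rows --motion '[[[-0.0008,0.025,-0.0008,0],[-0.0008,0.045,-0.0008,0],[-0.0008,0.06,-0.0008,0],[-0.0008,0.07,-0.0008,0],[-0.0008,0.0745,-0.0008,0],[-0.0008,0.0745,-0.0008,0],[-0.0008,0.0745,-0.0008,0]]]'

```text
time: 22.4
tool_pos: [0.4664, 0.3339, 0.0555]
tool_rot: [-1.581, -0.022, 3.078]
contact_force: [-0.2, -0.3, 0.1]
opening: 0.048
```

```bash
python3 go.py 0.466 0.3335 0.05 176.3; python3 - <<'E'
from inhand import *
S=read_camera("scene")
f=S["frame"][180:250,370:440,::-1]
cv2.imwrite("pics/s15.png",cv2.resize(f,None,fx=8,fy=8,interpolation=3))
E
```

```text
t 22.4 pos [0.4664 0.3339 0.0555] rot [-90.61  -1.25 176.36] open 0.048 F [-0.2 -0.3  0.1]
shift [0.0003 0.0055 0.0005] twist 0.06 dist 0.006
```

View pics/s15.png

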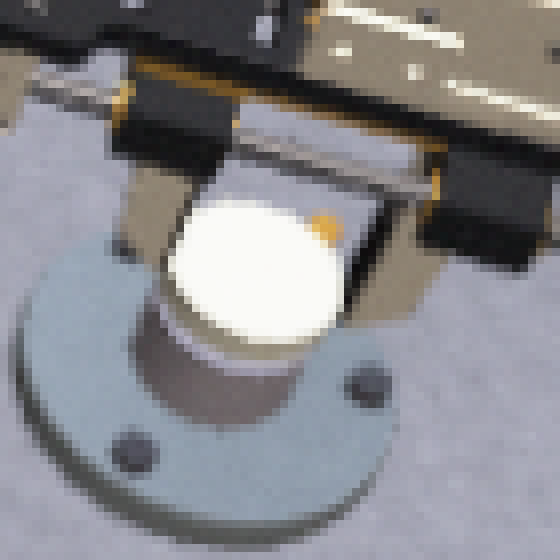

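The disc is about 5 mm above the pedestal at (225,320) and lined up with it. I'll lower it to contact.

Request:
send_rows --motion '[[[0,0.002,0,0],[0,0.004,0,0],[0,0.004,0,0],[0,0.004,0,0]]]'

```text
time: 22.85
tool_pos: [0.4664, 0.3341, 0.0517]
tool_rot: [-1.582, -0.022, 3.078]
contact_force: [0.3, -0.4, -0.7]
opening: 0.0482
```

Request:
send_rows --motion '[[[0,0.001,0,0],[0,0.0015,0,0],[0,0.0015,0,0]]]'

```text
time: 23.15
tool_pos: [0.4662, 0.3341, 0.05]
tool_rot: [-1.581, -0.022, 3.078]
contact_force: [0.2, -0.2, -0.9]
opening: 0.0483
```

Request:
send_rows --motion '[[[0,0.001,0,0],[0,0.001,0,0],[0,0.001,0,0]]]'

```text
time: 23.45
tool_pos: [0.4663, 0.3342, 0.0499]
tool_rot: [-1.582, -0.021, 3.078]
contact_force: [-1.3, -0.9, 5.7]
opening: 0.0484
```

Request:
send_rows --motion '[[[0,0.001,0,0],[0,0.001,0,0],[0,0.001,0,0]]]'

```text
time: 23.75
tool_pos: [0.4663, 0.3342, 0.0498]
tool_rot: [-1.582, -0.021, 3.078]
contact_force: [-2.5, -0.8, 6.8]
opening: 0.0484
```

Request:
send_rows --motion '[[[0,0,0,0],[0,0,0,0],[0,0,0,0],[0,0,0,0],[0,0,0,0]]]' --gripper 0.82

```text
time: 24.25
tool_pos: [0.4663, 0.3341, 0.0497]
tool_rot: [-1.582, -0.021, 3.078]
contact_force: [0.6, 0.8, 0.9]
opening: 0.075
```

Request:
send_rows --motion '[[[0,-0.02,0,0],[0,-0.05,0,0],[0,-0.08,0,0],[0,-0.1,-0.0,0],[0,-0.1,0,0]]]'

```text
time: 24.75
tool_pos: [0.47, 0.3337, 0.1527]
tool_rot: [-1.585, -0.016, 3.078]
contact_force: [-0.1, -0.1, 0.6]
opening: 0.0755
```

```bash
python3 go.py 0.601 -0.0535 0.11 176.3; python3 - <<'E'
from inhand import *
S=read_camera("scene");np.savez("scene6.npz",**S)
f=S["frame"][180:250,370:440,::-1]
cv2.imwrite("pics/s16.png",cv2.resize(f,None,fx=8,fy=8,interpolation=3))
roi=(380,200,40,36)
wh=lambda f:f.min(2)>215
k=cont(S,roi,wh);e=cv2.fitEllipse(cv2.convexHull(k));print(e,onz(S,[e[0]],.057))
E
```

```text
t 24.75 pos [0.47   0.3337 0.1527] rot [-90.81  -0.89 176.38] open 0.0755 F [-0.1 -0.1  0.6]
shift [-0.1559  0.0349  0.3787] twist 0.08 dist 0.411
((401.0077819824219, 214.80960083007812), (15.711511611938477, 22.145925521850586), 113.3409652709961) [[0.46802078 0.33432625 0.057     ]]
```

View pics/s16.png

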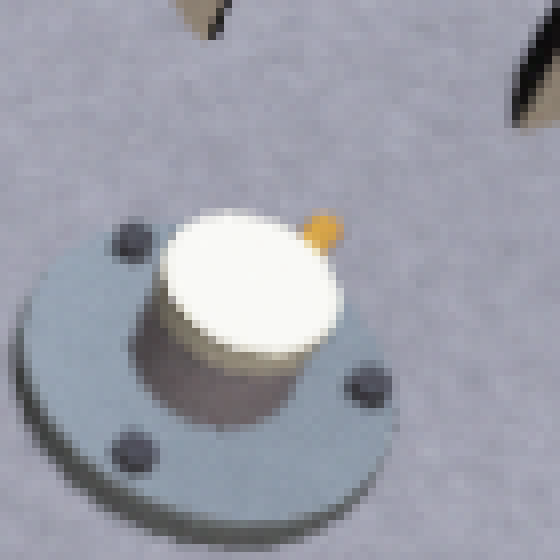

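The disc sits centred: (0.4680, 0.3343) against the pedestal's (0.4674, 0.3346) in the same camera. Now the cap.

Request:
send_rows --motion '[[[-0.018,0,0.044,0],[-0.036,0,0.088,0],[-0.054,0,0.132,0],[-0.072,0,0.176,0],[-0.09,0,0.22,0],[-0.108,0,0.264,0],[-0.126,0.01,0.305,0],[-0.126,0.01,0.305,0]]]'

```text
time: 25.6
tool_pos: [0.5752, 0.016, 0.1314]
tool_rot: [-1.582, -0.022, 3.073]
contact_force: [-0.2, 1.1, 0.2]
opening: 0.0753
```

```bash
python3 go.py 0.601 -0.0535 0.1 176.3
```

```text
t 25.6 pos [0.5752 0.016  0.1314] rot [-90.64  -1.27 176.05] open 0.0753 F [-0.2  1.1  0.2]
shift [-0.0312  0.03    0.0679] twist -0.25 dist 0.081
```

Request:
send_rows --motion '[[[-0.015,0.0,0.03,0],[-0.028,0.01,0.058,0],[-0.031,0.03,0.0679,0],[-0.031,0.03,0.0679,0],[-0.031,0.03,0.0679,0],[-0.031,0.03,0.0679,0]]]'

```text
time: 26.2
tool_pos: [0.6008, -0.0522, 0.1005]
tool_rot: [-1.582, -0.022, 3.074]
contact_force: [0.5, 0.4, -0.1]
opening: 0.0754
```

```bash
python3 go.py 0.601 -0.0535 0.022 176.3
```

```text
t 26.2 pos [ 0.6008 -0.0522  0.1005] rot [-90.65  -1.26 176.12] open 0.0754 F [ 0.5  0.4 -0.1]
shift [-0.002   0.0785  0.0021] twist -0.18 dist 0.079
```

Request:
send_rows --motion '[[[-0.002,0.025,0.002,0],[-0.002,0.045,0.002,0],[-0.002,0.06,0.002,0],[-0.002,0.07,0.002,0],[-0.002,0.0785,0.002,0],[-0.002,0.0785,0.002,0],[-0.002,0.0785,0.002,0]]]'

```text
time: 26.9
tool_pos: [0.6014, -0.0533, 0.0226]
tool_rot: [-1.582, -0.021, 3.074]
contact_force: [-0.7, -0.1, -0.2]
opening: 0.075
```

```bash
python3 go.py 0.601 -0.0535 0.022 176.3; python3 - <<'E'
from inhand import *
S=read_camera("scene")
f=S["frame"][180:250,185:275,::-1]
cv2.imwrite("pics/s17.png",cv2.resize(f,None,fx=7,fy=7,interpolation=3))
E
```

```text
t 26.9 pos [ 0.6014 -0.0533  0.0226] rot [-90.64  -1.2  176.14] open 0.075 F [-0.7 -0.1 -0.2]
shift [0.0004 0.0006 0.0003] twist -0.16 dist 0.001
```

View pics/s17.png

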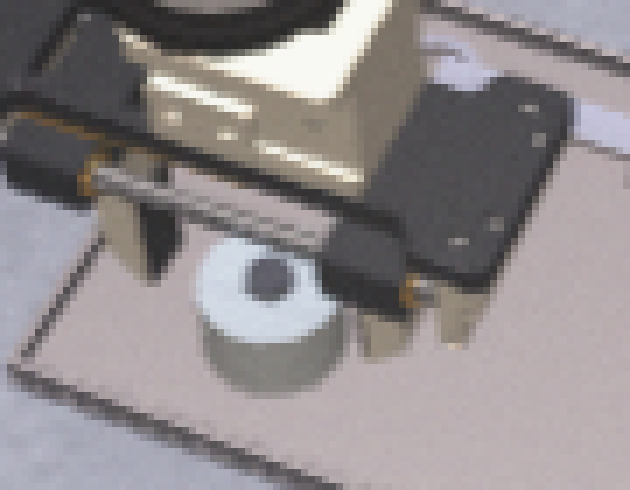

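Request:
send_rows --motion '[[[0,0,0,0],[0,0,0,0],[0,0,0,0],[0,0,0,0],[0,0,0,0],[0,0,0,0]]]' --gripper 0.35 --grip_force 25

```text
time: 27.55
tool_pos: [0.6016, -0.0534, 0.023]
tool_rot: [-1.582, -0.02, 3.074]
contact_force: [-0.6, -0.0, 2.2]
opening: 0.0487
```

Request:
send_rows --motion '[[[0,-0.02,0,0],[0,-0.04,0,0],[0,-0.07,0,0],[0,-0.1,0,0],[0,-0.115,0,0],[0,-0.115,0,0],[0,-0.115,0,0]]]'

```text
time: 28.25
tool_pos: [0.6033, -0.0547, 0.1371]
tool_rot: [-1.582, -0.022, 3.074]
contact_force: [0.7, -0.2, -3.5]
opening: 0.0492
```

```bash
python3 go.py 0.466 0.3335 0.14 176.3; python3 - <<'E'
from inhand import *
S=read_camera("scene");np.savez("scene7.npz",**S)
f=S["frame"][160:250,185:275,::-1]
cv2.imwrite("pics/s18.png",cv2.resize(f,None,fx=6,fy=6,interpolation=3))
E
```

```text
t 28.25 pos [ 0.6033 -0.0547  0.1371] rot [-90.65  -1.24 176.13] open 0.0492 F [ 0.7 -0.2 -3.5]
shift [ 0.1632  0.0048 -0.378 ] twist -0.17 dist 0.412
```

View pics/s18.png

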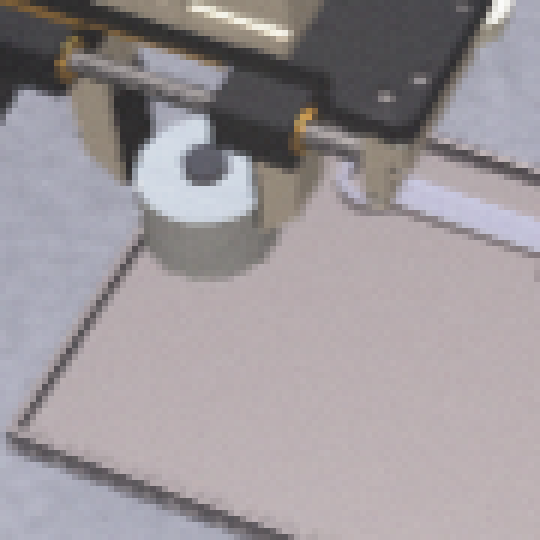

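The cap is held upright. Over to the pedestal.

Request:
send_rows --motion '[[[0.012,0,-0.028,0],[0.03,0,-0.068,0],[0.048,0,-0.11,0],[0.066,0,-0.152,0],[0.084,0,-0.194,0],[0.102,0,-0.236,0],[0.118,0,-0.272,0],[0.118,0,-0.272,0]]]'

```text
time: 29.1
tool_pos: [0.5008, 0.2286, 0.1407]
tool_rot: [-1.583, -0.027, 3.079]
contact_force: [0.4, -0.4, -1.9]
opening: 0.049
```

```bash
python3 go.py 0.466 0.3335 0.14 176.3
```

```text
t 29.1 pos [0.5008 0.2286 0.1407] rot [-90.68  -1.52 176.42] open 0.049 F [ 0.4 -0.4 -1.9]
shift [ 0.0412  0.003  -0.1025] twist 0.12 dist 0.111
```

Request:
send_rows --motion '[[[0.012,0,-0.03,0],[0.024,0,-0.06,0],[0.035,0,-0.09,0],[0.0412,0,-0.1025,0],[0.0412,0,-0.1025,0],[0.0412,0,-0.1025,0],[0.0412,0,-0.1025,0]]]'

```text
time: 29.8
tool_pos: [0.4666, 0.3321, 0.1427]
tool_rot: [-1.582, -0.027, 3.078]
contact_force: [0.0, 0.6, -1.5]
opening: 0.0492
```

```bash
python3 go.py 0.466 0.3335 0.085 176.3; python3 - <<'E'
from inhand import *
S=read_camera("scene");np.savez("scene8.npz",**S)
f=S["frame"][160:250,360:450,::-1]
cv2.imwrite("pics/s19.png",cv2.resize(f,None,fx=6,fy=6,interpolation=3))
z=sensors.observe()["tool_pos"][2]+.013
roi=(390,165,45,40)
fn=lambda f:(f[...,1]>195)&(f[...,2]-f[...,0]>5)
k=cont(S,roi,fn);e=cv2.fitEllipse(cv2.convexHull(k));print(e,onz(S,[e[0]],z))
dk=lambda f:f.max(2)<110
E
```

```text
t 29.8 pos [0.4666 0.3321 0.1427] rot [-90.63  -1.54 176.35] open 0.0492 F [ 0.   0.6 -1.5]
shift [-0.0009  0.0577 -0.0008] twist 0.05 dist 0.058
((414.26751708984375, 185.8231201171875), (15.734281539916992, 23.277278900146484), 111.54378509521484) [[0.46746667 0.33218478 0.15585009]]
```

View pics/s19.png

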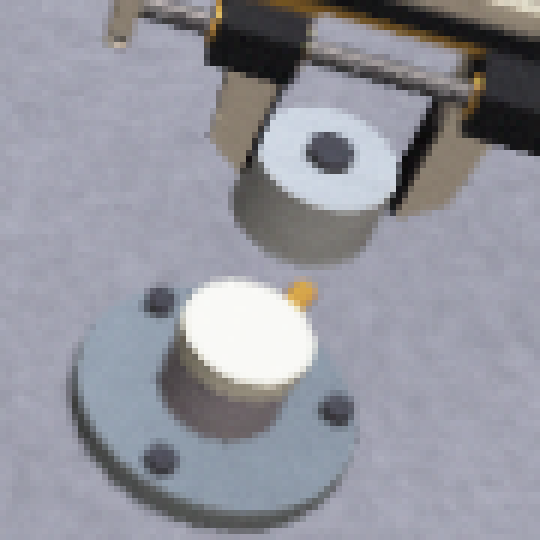

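Request:
send_rows --motion '[[[-0.0005,0.02,-0.0018,0],[-0.0005,0.04,-0.0018,0],[-0.0005,0.053,-0.0018,0],[-0.0005,0.06,-0.0018,0],[-0.0005,0.06,-0.0018,0],[-0.0005,0.06,-0.0018,0]]]'

```text
time: 30.45
tool_pos: [0.4663, 0.3347, 0.0835]
tool_rot: [-1.583, -0.026, 3.077]
contact_force: [-0.4, 0.6, -2.1]
opening: 0.049
```

Request:
send_rows --motion '[[[0,0.002,0,0],[0,0.004,0,0],[0,0.0045,0,0],[0,0.0045,0,0]]]'

```text
time: 30.85
tool_pos: [0.4661, 0.3348, 0.079]
tool_rot: [-1.583, -0.026, 3.077]
contact_force: [0.5, -0.3, -1.4]
opening: 0.0488
```

```bash
python3 go.py 0.466 0.3335 0.076 176.3; python3 - <<'E'
from inhand import *
S=read_camera("scene")
f=S["frame"][170:250,370:440,::-1]
cv2.imwrite("pics/s20.png",cv2.resize(f,None,fx=7,fy=7,interpolation=3))
E
```

```text
t 30.85 pos [0.4661 0.3348 0.079 ] rot [-90.67  -1.48 176.32] open 0.0488 F [ 0.5 -0.3 -1.4]
shift [-0.0001  0.003   0.0014] twist 0.02 dist 0.003
```

View pics/s20.png

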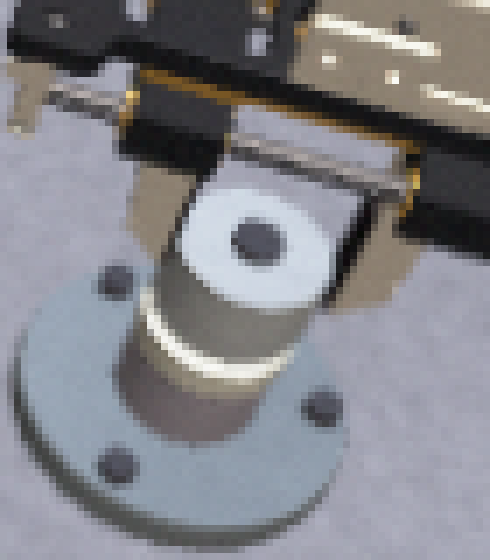

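Shift y by −1 mm and go down to contact.

Request:
send_rows --motion '[[[0,0.001,0.001,0],[0,0.002,0.001,0],[0,0.002,0.001,0]]]'

```text
time: 31.2
tool_pos: [0.4659, 0.3338, 0.0769]
tool_rot: [-1.582, -0.026, 3.077]
contact_force: [-0.0, 0.1, -2.4]
opening: 0.0488
```

Request:
send_rows --motion '[[[0,0.001,0,0],[0,0.0015,0,0],[0,0.0015,0,0]]]'

```text
time: 31.5
tool_pos: [0.4659, 0.3338, 0.076]
tool_rot: [-1.583, -0.026, 3.077]
contact_force: [-1.4, -0.1, 4.3]
opening: 0.049
```

Request:
send_rows --motion '[[[0,0,0,0],[0,0,0,0],[0,0,0,0],[0,0,0,0],[0,0,0,0]]]' --gripper 0.82

```text
time: 32.0
tool_pos: [0.4659, 0.3338, 0.0759]
tool_rot: [-1.583, -0.026, 3.077]
contact_force: [0.3, -1.1, -0.3]
opening: 0.0751
```

Request:
send_rows --motion '[[[0,-0.02,0,0],[0,-0.05,0,0],[0,-0.08,0,0],[0,-0.12,-0.0,0],[0,-0.12,0,0],[0,-0.12,0,0]]]' --gripper 1

```text
time: 32.6
tool_pos: [0.4692, 0.3324, 0.1966]
tool_rot: [-1.584, -0.024, 3.077]
contact_force: [0.1, 0.1, -0.1]
opening: 0.0917
```

```bash
python3 go.py 0.468 -0.263 0.2 176.3; python3 - <<'E'
from inhand import *
S=read_camera("scene");np.savez("scene9.npz",**S)
f=S["frame"][170:250,370:440,::-1]
cv2.imwrite("pics/s21.png",cv2.resize(f,None,fx=7,fy=7,interpolation=3))
roi=(385,185,40,40)
fn=lambda f:(f[...,1]>195)&(f[...,2]-f[...,0]>5)
k=cont(S,roi,fn);e=cv2.fitEllipse(cv2.convexHull(k));print(e,onz(S,[e[0]],.089))
# moulds on mat
f=S["frame"][100:200,85:205,::-1]
cv2.imwrite("pics/s22.png",cv2.resize(f,None,fx=6,fy=6,interpolation=3))
E
```

```text
t 32.6 pos [0.4692 0.3324 0.1966] rot [-90.74  -1.37 176.32] open 0.0917 F [ 0.1  0.1 -0.1]
shift [-0.0369 -0.0119  0.5941] twist 0.02 dist 0.595
((405.1568603515625, 205.45999145507812), (15.060044288635254, 22.237316131591797), 112.3480453491211) [[0.46619587 0.33373403 0.089     ]]
```

View pics/s21.png

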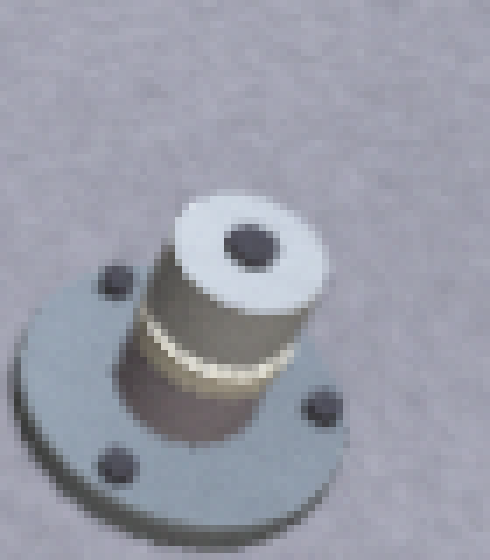

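View pics/s22.png

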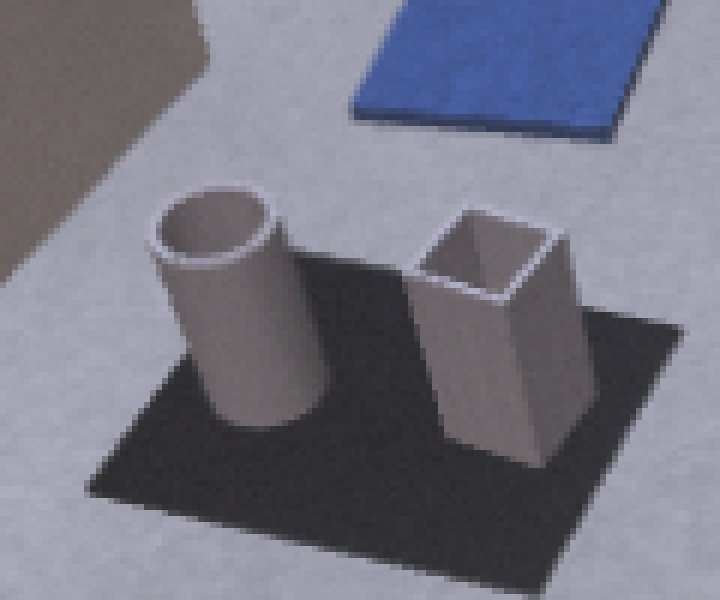

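Cap on the disc: (0.4662, 0.3337) against the disc's (0.4680, 0.3343) and the pedestal's (0.4674, 0.3346). Both moulds still stand on the mat. I'll return the square one first.

Request:
send_rows --motion '[[[-0.003,0,0.045,0],[-0.006,0,0.095,0],[-0.009,0,0.145,0],[-0.012,0,0.195,0],[-0.015,0,0.245,0],[-0.018,0,0.295,0],[-0.021,0,0.335,0],[-0.021,0,0.335,0]]]'

```text
time: 33.45
tool_pos: [0.4671, -0.0076, 0.1895]
tool_rot: [-1.581, -0.029, 3.072]
contact_force: [-0.2, 0.0, -0.5]
opening: 0.0915
```

```bash
python3 go.py 0.4684 -0.2627 0.19 176.05
```

```text
t 33.45 pos [ 0.4671 -0.0076  0.1895] rot [-90.6   -1.67 176.  ] open 0.0915 F [-0.2  0.  -0.5]
shift [-0.019  -0.0038  0.2543] twist -0.05 dist 0.255
```

Request:
send_rows --motion '[[[-0.004,-0.004,0.045,0],[-0.008,-0.004,0.09,0],[-0.012,-0.004,0.135,0],[-0.015,-0.004,0.18,0],[-0.018,-0.004,0.225,0],[-0.019,-0.004,0.254,0],[-0.019,-0.004,0.254,0],[-0.019,-0.004,0.254,0]]]'

```text
time: 34.25
tool_pos: [0.4681, -0.2614, 0.1889]
tool_rot: [-1.583, -0.031, 3.071]
contact_force: [1.0, 0.5, 0.4]
opening: 0.0918
```

```bash
python3 go.py 0.4684 -0.2627 0.083 176.05
```

```text
t 34.25 pos [ 0.4681 -0.2614  0.1889] rot [-90.73  -1.8  175.96] open 0.0918 F [1.  0.5 0.4]
shift [-0.0037  0.1058  0.0026] twist -0.09 dist 0.106
```

Request:
send_rows --motion '[[[-0.0037,0.03,0.0025,0],[-0.0037,0.06,0.0025,0],[-0.0037,0.085,0.0025,0],[-0.0037,0.1,0.0025,0],[-0.0037,0.106,0.0025,0],[-0.0037,0.106,0.0025,0]]]'

```text
time: 34.85
tool_pos: [0.4683, -0.2609, 0.0821]
tool_rot: [-1.585, -0.033, 3.073]
contact_force: [-0.2, -0.2, 0.8]
opening: 0.0914
```

Request:
send_rows --motion '[[[0,0,0,0],[0,0,0,0],[0,0,0,0],[0,0,0,0],[0,0,0,0],[0,0,0,0],[0,0,0,0],[0,0,0,0]]]' --gripper 0.3 --grip_force 30

```text
time: 35.65
tool_pos: [0.4683, -0.2611, 0.0823]
tool_rot: [-1.585, -0.033, 3.073]
contact_force: [0.4, -0.9, 0.8]
opening: 0.0497
```

```bash
python3 go.py 0.5491 0.0593 0.143 176.05
```

```text
t 35.65 pos [ 0.4683 -0.2611  0.0823] rot [-90.79  -1.88 176.05] open 0.0497 F [ 0.4 -0.9  0.8]
shift [-0.0565 -0.0581 -0.326 ] twist 0.0 dist 0.336
```

Request:
send_rows --motion '[[[0,-0.02,0,0],[0,-0.04,0,0],[0,-0.06,0,0],[-0.007,-0.06,-0.035,0],[-0.014,-0.06,-0.075,0],[-0.021,-0.06,-0.115,0],[-0.028,-0.06,-0.155,0],[-0.035,-0.06,-0.195,0]]]'

```text
time: 36.45
tool_pos: [0.5183, -0.0682, 0.1432]
tool_rot: [-1.585, -0.034, 3.072]
contact_force: [0.9, -0.3, -3.2]
opening: 0.0495
```

```bash
python3 go.py 0.5491 0.0595 0.143 176.05
```

```text
t 36.45 pos [ 0.5183 -0.0682  0.1432] rot [-90.81  -1.96 176.03] open 0.0495 F [ 0.9 -0.3 -3.2]
shift [-0.0219  0.0013 -0.1296] twist -0.02 dist 0.131
```

Request:
send_rows --motion '[[[-0.006,0,-0.04,0],[-0.012,0,-0.08,0],[-0.018,0,-0.11,0],[-0.0219,0.001,-0.1296,0],[-0.0219,0.001,-0.1296,0],[-0.0219,0.001,-0.1296,0],[-0.0219,0.001,-0.1296,0]]]'

```text
time: 37.15
tool_pos: [0.5487, 0.0587, 0.1429]
tool_rot: [-1.585, -0.035, 3.072]
contact_force: [-0.2, 0.7, -2.8]
opening: 0.0497
```

```bash
python3 go.py 0.5491 0.0595 0.085 176.05
```

```text
t 37.15 pos [0.5487 0.0587 0.1429] rot [-90.79  -2.02 175.99] open 0.0497 F [-0.2  0.7 -2.8]
shift [-0.0024  0.0579 -0.    ] twist -0.06 dist 0.058
```

Request:
send_rows --motion '[[[-0.0024,0.02,0,0],[-0.0024,0.04,0,0],[-0.0024,0.052,0,0],[-0.0024,0.058,0,0],[-0.0024,0.058,0,0],[-0.0024,0.058,0,0]]]'

```text
time: 37.75
tool_pos: [0.5497, 0.0593, 0.0855]
tool_rot: [-1.585, -0.034, 3.071]
contact_force: [0.0, 0.9, -3.7]
opening: 0.0498
```

Request:
send_rows --motion '[[[0,0.001,0,0],[0,0.002,0,0],[0,0.002,0,0]]]'

```text
time: 38.05
tool_pos: [0.5497, 0.0593, 0.0838]
tool_rot: [-1.585, -0.033, 3.071]
contact_force: [-1.0, -0.2, -2.9]
opening: 0.0494
```

Request:
send_rows --motion '[[[0,0.001,0,0],[0,0.002,0,0],[0,0.002,0,0]]]'

```text
time: 38.35
tool_pos: [0.5498, 0.0593, 0.0823]
tool_rot: [-1.585, -0.033, 3.071]
contact_force: [-1.5, -0.1, 0.9]
opening: 0.0498
```

Request:
send_rows --motion '[[[0,0.0007,0,0],[0,0.001,0,0],[0,0.001,0,0]]]'

```text
time: 38.65
tool_pos: [0.55, 0.0593, 0.0823]
tool_rot: [-1.585, -0.032, 3.072]
contact_force: [-2.3, -0.8, 6.6]
opening: 0.0496
```

Request:
send_rows --motion '[[[0,0,0,0],[0,0,0,0],[0,0,0,0],[0,0,0,0],[0,0,0,0],[0,0,0,0]]]' --gripper 1

```text
time: 39.25
tool_pos: [0.55, 0.0593, 0.0821]
tool_rot: [-1.585, -0.032, 3.072]
contact_force: [0.1, 1.1, -1.3]
opening: 0.0903
```

Request:
send_rows --motion '[[[0,-0.03,0,0],[0,-0.07,0,0],[0,-0.11,0,0],[0,-0.11,0,0],[0,-0.11,0,0]]]'

```text
time: 39.75
tool_pos: [0.5537, 0.0576, 0.1928]
tool_rot: [-1.585, -0.03, 3.072]
contact_force: [-0.1, -0.1, -0.4]
opening: 0.092
```

```bash
python3 go.py 0.489 -0.3833 0.19 176.1
```

```text
t 39.75 pos [0.5537 0.0576 0.1928] rot [-90.79  -1.72 175.98] open 0.092 F [-0.1 -0.1 -0.4]
shift [ 0.0336 -0.0023  0.4443] twist -0.12 dist 0.446
```

Request:
send_rows --motion '[[[0.003,-0.002,0.045,0],[0.007,-0.002,0.095,0],[0.011,-0.002,0.145,0],[0.015,-0.002,0.195,0],[0.019,-0.002,0.245,0],[0.022,-0.002,0.295,0],[0.025,-0.002,0.335,0],[0.025,-0.002,0.335,0]]]'

```text
time: 40.55
tool_pos: [0.5033, -0.2793, 0.1886]
tool_rot: [-1.585, -0.033, 3.066]
contact_force: [0.0, 0.5, -0.3]
opening: 0.0918
```

```bash
python3 go.py 0.489 -0.3833 0.19 176.1
```

```text
t 40.55 pos [ 0.5033 -0.2793  0.1886] rot [-90.8   -1.89 175.67] open 0.0918 F [ 0.   0.5 -0.3]
shift [ 0.0065 -0.0027  0.1047] twist -0.43 dist 0.105
```

Request:
send_rows --motion '[[[0.002,-0.002,0.04,-0.3],[0.005,-0.002,0.08,-0.4],[0.0065,-0.002,0.1047,-0.4],[0.0065,-0.002,0.1047,-0.4],[0.0065,-0.002,0.1047,-0.4],[0.0065,-0.002,0.1047,-0.4]]]'

```text
time: 41.15
tool_pos: [0.4892, -0.3815, 0.1886]
tool_rot: [-1.587, -0.034, 3.074]
contact_force: [-0.2, 0.8, 0.1]
opening: 0.0916
```

```bash
python3 go.py 0.489 -0.3833 0.082 176.1
```

```text
t 41.15 pos [ 0.4892 -0.3815  0.1886] rot [-90.91  -1.95 176.14] open 0.0916 F [-0.2  0.8  0.1]
shift [-0.0036  0.1065  0.0035] twist 0.04 dist 0.107
```

Request:
send_rows --motion '[[[-0.0036,0.03,0.0035,0],[-0.0036,0.06,0.0035,0],[-0.0036,0.085,0.0035,0],[-0.0036,0.1,0.0035,0],[-0.0036,0.106,0.0035,0],[-0.0036,0.106,0.0035,0]]]'

```text
time: 41.75
tool_pos: [0.4892, -0.3821, 0.0821]
tool_rot: [-1.588, -0.035, 3.076]
contact_force: [-0.1, -0.1, 0.9]
opening: 0.0914
```

Request:
send_rows --motion '[[[0,0,0,0],[0,0,0,0],[0,0,0,0],[0,0,0,0],[0,0,0,0],[0,0,0,0],[0,0,0,0],[0,0,0,0]]]' --gripper 0.3 --grip_force 30

```text
time: 42.55
tool_pos: [0.4893, -0.3821, 0.0824]
tool_rot: [-1.587, -0.035, 3.076]
contact_force: [0.3, 1.5, 2.4]
opening: 0.0557
```

```bash
python3 go.py 0.5416 -0.051 0.142 176.1
```

```text
t 42.55 pos [ 0.4893 -0.3821  0.0824] rot [-90.95  -1.99 176.22] open 0.0557 F [0.3 1.5 2.4]
shift [-0.0282 -0.0551 -0.3348] twist 0.12 dist 0.34
```

Request:
send_rows --motion '[[[0,-0.02,0,0],[0,-0.04,0,0],[0,-0.06,0,0],[-0.003,-0.06,-0.035,0],[-0.007,-0.06,-0.075,0],[-0.01,-0.06,-0.115,0],[-0.013,-0.06,-0.155,0],[-0.016,-0.06,-0.195,0]]]'

```text
time: 43.35
tool_pos: [0.5196, -0.188, 0.144]
tool_rot: [-1.588, -0.037, 3.075]
contact_force: [0.5, 0.4, -4.7]
opening: 0.0553
```

```bash
python3 go.py 0.5416 -0.051 0.142 176.1
```

```text
t 43.35 pos [ 0.5196 -0.188   0.144 ] rot [-91.    -2.1  176.19] open 0.0553 F [ 0.5  0.4 -4.7]
shift [-0.0129  0.004  -0.1381] twist 0.09 dist 0.139
```

Request:
send_rows --motion '[[[-0.004,0,-0.04,0],[-0.008,0,-0.08,0],[-0.011,0.002,-0.115,0],[-0.0129,0.004,-0.138,0],[-0.0129,0.004,-0.138,0],[-0.0129,0.004,-0.138,0],[-0.0129,0.004,-0.138,0]]]'

```text
time: 44.05
tool_pos: [0.5413, -0.052, 0.1416]
tool_rot: [-1.588, -0.037, 3.074]
contact_force: [-0.6, -0.4, -4.5]
opening: 0.0553
```

```bash
python3 go.py 0.5416 -0.051 0.085 176.1
```

```text
t 44.05 pos [ 0.5413 -0.052   0.1416] rot [-90.98  -2.15 176.15] open 0.0553 F [-0.6 -0.4 -4.5]
shift [-0.0023  0.0565 -0.0001] twist 0.05 dist 0.057
```

Request:
send_rows --motion '[[[-0.0023,0.02,0,0],[-0.0023,0.04,0,0],[-0.0023,0.051,0,0],[-0.0023,0.0565,0,0],[-0.0023,0.0565,0,0],[-0.0023,0.0565,0,0]]]'

```text
time: 44.65
tool_pos: [0.5421, -0.0515, 0.0857]
tool_rot: [-1.588, -0.036, 3.074]
contact_force: [0.1, -0.5, -2.8]
opening: 0.055
```

Request:
send_rows --motion '[[[0,0.001,0,0],[0,0.002,0,0],[0,0.002,0,0]]]'

```text
time: 44.95
tool_pos: [0.5422, -0.0514, 0.084]
tool_rot: [-1.588, -0.036, 3.074]
contact_force: [0.2, -0.4, -4.3]
opening: 0.0552
```

Request:
send_rows --motion '[[[0,0.001,0,0],[0,0.0015,0,0],[0,0.0015,0,0]]]'

```text
time: 45.25
tool_pos: [0.5421, -0.0513, 0.0825]
tool_rot: [-1.588, -0.036, 3.074]
contact_force: [-0.6, 0.3, -3.5]
opening: 0.0554
```

Request:
send_rows --motion '[[[0,0.001,0,0],[0,0.001,0,0],[0,0.001,0,0]]]'

```text
time: 45.55
tool_pos: [0.5424, -0.0513, 0.0824]
tool_rot: [-1.587, -0.035, 3.074]
contact_force: [-2.8, 0.9, 6.0]
opening: 0.0552
```

Contact. Release and retract.

Request:
send_rows --motion '[[[0,0,0,0],[0,0,0,0],[0,0,0,0],[0,0,0,0],[0,0,0,0],[0,0,0,0]]]' --gripper 1

```text
time: 46.15
tool_pos: [0.5423, -0.0514, 0.0823]
tool_rot: [-1.587, -0.035, 3.074]
contact_force: [-0.1, 0.7, -0.1]
opening: 0.0914
```

Request:
send_rows --motion '[[[0,-0.03,0,0],[0,-0.07,0,0],[0,-0.11,0,0],[0.0,-0.13,0.0,0],[0,-0.13,0,0]]]'

```text
time: 46.65
tool_pos: [0.5484, -0.0542, 0.2155]
tool_rot: [-1.586, -0.028, 3.074]
contact_force: [-0.1, 0.5, 0.1]
opening: 0.092
```

Request:
send_rows --motion '[[[0.01,0,0.045,0],[0.02,0,0.09,0],[0.03,0,0.135,0],[0.04,0,0.18,0],[0.05,0,0.225,0],[0.06,0,0.27,0],[0.06,0,0.29,0],[0.06,0,0.29,0]]]'

```text
time: 47.45
tool_pos: [0.4675, -0.342, 0.2106]
tool_rot: [-1.587, -0.03, 3.07]
contact_force: [1.1, -0.4, -0.6]
opening: 0.0914
```

```bash
python3 go.py 0.5416 -0.051 0.085 176.1; python3 - <<'E'
from m import *
T=read_camera("top"); S=read_camera("scene")
np.savez("topE.npz",**T); np.savez("sceneE.npz",**S)
cv2.imwrite("pics/tE.png",cv2.resize(T["frame"][120:260,80:330,::-1],None,fx=3,fy=3,interpolation=3))
cv2.imwrite("pics/sE.png",cv2.resize(S["frame"][120:270,180:440,::-1],None,fx=3,fy=3,interpolation=3))
T0=load("top0")
lt=lambda f:(f[...,2]-f[...,1]>13)&(abs(f[...,0]-f[...,1])<7)&(f[...,1]>110)
for c in(T0,T):
    e=cv2.fitEllipse(cv2.convexHull(cont(c,(264,164,34,33),lt)));r=cv2.minAreaRect(cont(c,(216,162,32,34),lt))
    print("round",np.round(e[0],2),onz(c,[e[0]],.104)[0].round(4),"square",np.round(r[0],2),onz(c,[r[0]],.104)[0].round(4))
E
```

```text
t 47.45 pos [ 0.4675 -0.342   0.2106] rot [-90.94  -1.72 175.92] open 0.0914 F [ 1.1 -0.4 -0.6]
shift [-0.0569  0.1288 -0.2934] twist -0.18 dist 0.325
round [282.55 179.99] [ 0.5415 -0.0518  0.104 ] square [232.27 176.88] [0.5485 0.0586 0.104 ]
round [282.96 179.98] [ 0.5415 -0.0527  0.104 ] square [232.74 176.57] [0.5492 0.0575 0.104 ]
```

View pics/tE.png

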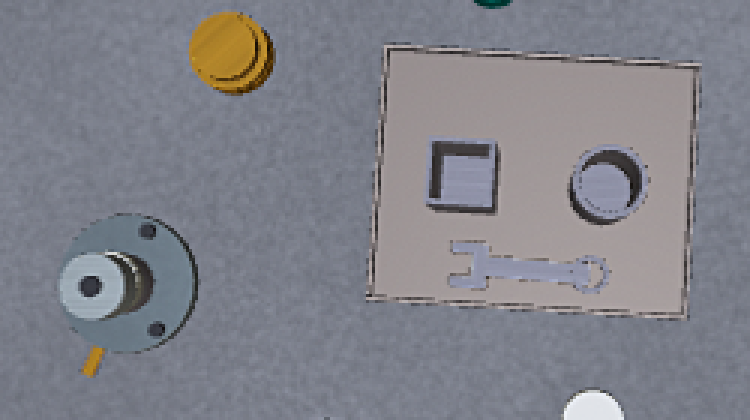

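View pics/sE.png

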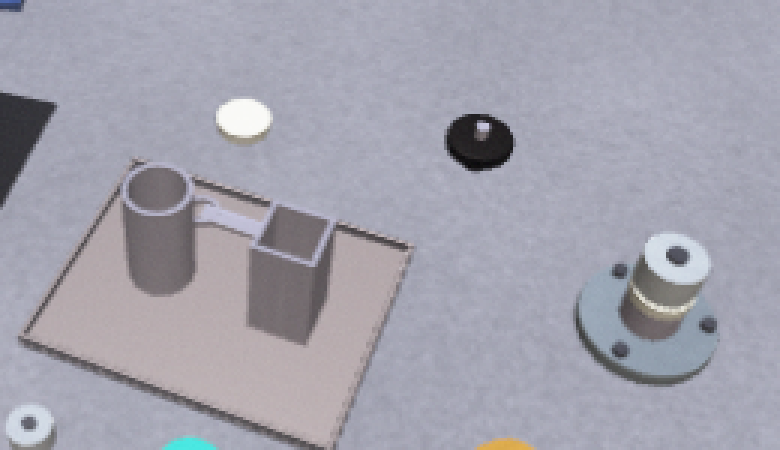

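Both moulds are back within about 1 mm. One more check of the cap from the top view, then hand in.

```bash
python3 - <<'E'
from m import *
from cell import hand_in
T=load("topE")
# stud and outline of the cap, by its dark stud
roi=(100,205,22,22);dk=lambda f:f.max(2)<95
k=cont(T,roi,dk);c=cv2.minEnclosingCircle(k);print(c,onz(T,[c[0]],.093),"ped top-view",onz(T,[[116.96,214.18]],.045))
print(sensors.observe()["qvel"].round(3)if hasattr(sensors.observe()["qvel"],"round") else sensors.observe()["qvel"])
print(hand_in())
E
```

```text
((109.84385681152344, 214.98255920410156), 3.5819144248962402) [[0.46525174 0.3309581  0.093     ]] ped top-view [[0.4668818  0.33247455 0.045     ]]
[ 0.03  -0.018  0.007  0.001  0.003 -0.   ]
the job is handed in; nothing more can be done
None
```

I completed the sequence and handed the job in at about 47 s of the 144 s allowed. No verdict was reported. I set both moulds upright on the mat, then put the disc on the pedestal and the cap on the disc. After that I returned the square mould and then the round mould to their own places on the tray.

**Final checks**
- **Moulds:** both stand upright within about 1.5 mm of their starting places, by comparing the top view before and after.
- **Disc:** in the scene camera it lay about 0.7 mm from the pedestal centre, measured before the cap went on.
- **Cap:** it is about 1.5 mm from the pedestal centre in the scene camera and about 2.2 mm in the top camera. It is about 1.9 mm from the disc in the scene camera.
- **Spanner and weights:** they looked unmoved in the last pictures, but I did not measure them.

**What failed or disagreed**
- **Disc grasp:** the first try closed above the disc without touching it, because the fingertips seemed to stand well short of the stated 25 mm ahead of the TCP. I reopened, probed down and gripped about 23 mm lower. The grip then read 48.2 mm on the 50 mm disc, though it held level.
- **Cameras:** the two views differed by about 2 mm in y.
- **Tool tilt:** the tool drifted to about 2° off vertical over the run, with no visible effect.

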